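# Refit the corridor fuse base: gauge each holder, fit the matching fuse, tighten the bolts

## Robot

A 6-joint arm with a two-finger parallel gripper is mounted at the origin on the work surface. World frame = base frame: x ahead of the robot, y to its left, z up, the work surface at z = 0. Lengths are in m, angles in rad, forces in N, time in s.
With the tool pointing down it reaches from about 0.275 to 0.825 m from the base axis. Payload 4.9 kg.
Tool frame: the origin (TCP) lies where the fingers leave the gripper's body, on its centre line; the fingertips stand 73 mm ahead of it and the grasp point (between the pads) lies 54 mm ahead of it; z points along the fingers, y is the direction in which the jaws open and shut (so a half turn about z gives the same grasp; the last joint's range is limited). The gripper opens to 85 mm and grips with 20 to 120 N. Pads are 22 mm wide; open, the fingers measure 114 mm over their backs; the gripper's body (76 mm by 85 mm) begins 54 mm behind the grasp point. The pads swing forward as they close: fully open they stand 13 mm farther back than shut.
Start: joints at [-0.134, 0.326, -0.193, 1.052, 0, 1.437], TCP at [0.55, 0, 0.304] pointing down, gripper open.
Joint ranges: [-2.65, 2.65], [-0.97, 1.79], [-1.3, 1.35], [-1.93, 2.1], [-1.47, 1.37], [-3.14, 3.14]. Speed limits (rad/s): [2.57, 2.57, 3.14, 3.14, 3.14, 3.14].

## Interface

Orientations are given as [roll, pitch, yaw] about the fixed x, y, z axes, in that order (R = Rz(yaw) Ry(pitch) Rx(roll)).
In Python, from workcell import robot gives the robot as it stands.
- The arm moves only by the tool carry_out, never from a script. Its argument "moves" is a list that holds one entry, the list of rows, each a list of 7 numbers: the shift along the tool's x, y, z in m, then the turn, a rotation vector about the tool's x, y, z in degrees, then the closure, from 0 (fully open) to 1 (shut). In form: [[[tx, ty, tz, rx, ry, rz, grip], ...]]. A call has 1 to 20 rows; each row shifts and turns the pose as measured when the row begins, along the tool's axes as they then stand; what a row does not reach is not made up. A row lasts 1/10 s, in which the tool goes at most 50 mm and 8.59 degrees, less where a joint would pass 70% of its speed; a pose out of reach is approached as far as the arm can. A call with a gripper value outside its range is refused whole. The fingers move at their own pace and stop on an object; "newtons" is the grip in N (left out, the last holds). Time passes only in rows, so rows that do not move let the fingers close. It gives the time, the measured TCP pose, the force and the opening at its end, in the units of the state.
- robot.get_obs(): the state, without advancing time (a new reading comes with each control period).
- robot.snapshot(name): name is "scene" or "side" or "wrist"; returns the picture (384x512x3 uint8, blue, green, red); there is no depth.
- robot.camera_model(name): a dict with "K" (3x3 intrinsics, pixels), "extrinsics" (4x4, takes a point from camera to world coordinates); the wrist camera has in their place "T_tool_cam" (4x4, takes a point from camera to tool coordinates, whose origin is the TCP and whose axes are the flange's). Camera axes: x right, y down, z forward; pixel columns grow to the right and rows downward; lengths in m; the calibration is good to about 2 mm. A picture is of the moment at which its call begins: read the wrist's pose just before it. camera_model takes no time and is no camera call.
- robot.job_done(): hands the job in, once; it reports no verdict.
The state is a dict: "time_s": time; "joint_positions": joint angles; "joint_velocities": joint speeds; "effort": joint torques, N m; "tool_pos": TCP position; "tool_rot": TCP orientation; "ft_force": force on the tool from outside, world axes, zero at the start; "wrist_torque": the same for the moment, N m; "width": opening from 0.0 (shut) to 1.0 (fully open).
Only numpy, scipy, OpenCV 4.12 (cv2) and the standard library are available. Lean on these libraries where they do the work, as an engineer would, in place of code of your own. Each camera call takes 0.05 s, during which the arm holds its last target.

## Task

Going from the robot's left to its right, probe the bore of every fuse holder on the base with the depth rod, then put the rod back in its stand. Fit each holder with the cartridge fuse of the length that matches its depth, fully home (the right one then stands 15 mm proud of the holder), and only when all of them are in turn both captive bolt knobs clockwise to their end stops. Leave the other things on the shelf where they are.

Things in the scene. Friction and masses are not known exactly. Their poses are not given: they have to be found in the camera images.
- fuse_base: black base plate fixed on the shelf, 100 x 390 x 12 mm, turned by up to 0.2 rad; origin at the centre of its underside, x away from the robot, y to the left along it, z up. Holder places 1 to 4 at y = +82.5, +27.5, -27.5, -82.5 mm; three or all of them carry a holder; a place without one shows a bare brass stud and needs nothing. Bolt knobs at y = +155 and -155 mm
- holder_1_mouth (a point): centre of the bore's mouth on top of fuse holder 1 (1 farthest to the robot's left, 4 farthest right), 62 mm above the shelf, z up. Grey block 44 x 44 x 50 mm, 0.8 kg, on the base plate, kept in place by the stud in it. Upright blind bore, 28 mm wide, ending on the stud's flat top (23 mm wide) 16, 23, 30 or 37 mm below the mouth, each holder differently, drawn anew at every start
- holder_2_mouth (a point): centre of the bore's mouth on top of fuse holder 2 (1 farthest to the robot's left, 4 farthest right), 62 mm above the shelf, z up. Grey block 44 x 44 x 50 mm, 0.8 kg, on the base plate, kept in place by the stud in it. Upright blind bore, 28 mm wide, ending on the stud's flat top (23 mm wide) 16, 23, 30 or 37 mm below the mouth, each holder differently, drawn anew at every start
- holder_3_mouth (a point): centre of the bore's mouth on top of fuse holder 3 (1 farthest to the robot's left, 4 farthest right), 62 mm above the shelf, z up. Grey block 44 x 44 x 50 mm, 0.8 kg, on the base plate, kept in place by the stud in it. Upright blind bore, 28 mm wide, ending on the stud's flat top (23 mm wide) 16, 23, 30 or 37 mm below the mouth, each holder differently, drawn anew at every start
- holder_4_mouth (a point): centre of the bore's mouth on top of fuse holder 4 (1 farthest to the robot's left, 4 farthest right), 62 mm above the shelf, z up. Grey block 44 x 44 x 50 mm, 0.8 kg, on the base plate, kept in place by the stud in it. Upright blind bore, 28 mm wide, ending on the stud's flat top (23 mm wide) 16, 23, 30 or 37 mm below the mouth, each holder differently, drawn anew at every start
- fuse_31: cartridge fuse, an upright white ceramic cylinder with a steel cap on top and a solid heavy brass foot 8 mm high, 24 mm in diameter and 31 mm long, 80 g, centre of mass under 7 mm above its underside, standing loose on the shelf; origin at the centre of its underside, z up along its axis. It belongs in a bore 16 mm deep, from which its top then stands 15 mm proud
- fuse_38: cartridge fuse, an upright white ceramic cylinder with a steel cap on top and a solid heavy brass foot 8 mm high, 24 mm in diameter and 38 mm long, 80 g, centre of mass under 7 mm above its underside, standing loose on the shelf; origin at the centre of its underside, z up along its axis. It belongs in a bore 23 mm deep, from which its top then stands 15 mm proud
- fuse_45: cartridge fuse, an upright white ceramic cylinder with a steel cap on top and a solid heavy brass foot 8 mm high, 24 mm in diameter and 45 mm long, 80 g, centre of mass under 7 mm above its underside, standing loose on the shelf; origin at the centre of its underside, z up along its axis. It belongs in a bore 30 mm deep, from which its top then stands 15 mm proud
- fuse_52: cartridge fuse, an upright white ceramic cylinder with a steel cap on top and a solid heavy brass foot 8 mm high, 24 mm in diameter and 52 mm long, 80 g, centre of mass under 7 mm above its underside, standing loose on the shelf; origin at the centre of its underside, z up along its axis. It belongs in a bore 37 mm deep, from which its top then stands 15 mm proud
- rod: depth rod, 105 mm long, 60 g: steel shaft 8 mm thick and 65 mm long, above it a black flange 27 mm wide and 4 mm high (65 to 69 mm above the tip), then a round black grip 18 mm thick and 36 mm high (69 to 105 mm). Origin at the centre of the tip, z up along the rod. It starts hanging upright in its stand by the flange, tip 5 mm above the shelf
- stand_mouth (a point): the rod's stand, a wooden block 60 x 60 x 70 mm fixed on the shelf, with an upright through hole 14 mm wide in the middle, for the rod; this point is the centre of the hole's mouth on its top face, 70 mm above the shelf. It stands to the left or the right of the fuse base
- bolt_left (a joint): turn of the left captive bolt knob in rad, 0 to 1.4, growing clockwise seen from above; 1.4 is the end stop (tight). Starts slack at 0 to 0.4, stays where left (friction 0.06 N m). Its grip is an upright bar 42 mm long, 14 mm thick, 32 mm high, along the base plate's x at 0 and turning with the knob, on a disc 44 mm across whose top is 26 mm above the shelf
- bolt_left_grip (a point): on the left bolt's axis, 49 mm above the shelf, 7 mm below the top of the bar grip
- bolt_right (a joint): turn of the right captive bolt knob, as the left one
- bolt_right_grip (a point): on the right bolt's axis, 49 mm above the shelf, 7 mm below the top of the bar grip
- adaptor: bystander: black plastic plug adaptor, 45 x 45 x 34 mm, standing in the row of fuses; origin at the middle of its underside
- saucer: bystander: white ceramic saucer, 120 mm across, 18 mm high; origin at the middle of its underside
- opener: bystander: flat stainless steel bottle opener, 135 mm long, 4 mm thick; origin at the middle of its underside
- screwdriver: bystander: screwdriver with a black handle, 180 mm long, lying down; origin at the middle of its underside

How it is judged:
By the outcome, as a careful person would: the job done as asked, in the order asked, and still so for the second after the job is handed in, with the robot touching nothing.
Of holder_1, holder_2, holder_3, holder_4 only 3 to 4 are there at a start; the rules pass over those that are not, and their reading is None.
At some moment in a run one of fuse_31, fuse_38, fuse_45, fuse_52 may be knocked a few centimetres aside while the robot is not near it.
It also fails if it takes over 210 s, if anything falls off the work surface, if the arm or the gripper's body presses on something with over 40 N, if the wrist force passes 120 N, or if a joint passes its speed limit or range.

## Working session

There is one attempt and no reset: what is moved stays moved. The work goes in short steps, Python scripts to look and compute and a tool call to move; the robot and the scene stay as the last step left them, time stands still between calls to the robot, and variables do not carry over. Pictures are saved under pics/ and viewed, and the job is handed in when it is done.

Besides the shell and the picture viewer there is one more tool, called by a JSON object that holds its "api" and its "payload", one argument or row to a line. carry_out: Moves the arm, as the interface text tells. Its arguments: {"type":"object","properties":{"moves":{"type":"array","items":{"type":"array","items":{"type":"array","items":{"type":"number"}}}},"newtons":{"type":"number"}},"required":["moves"]}

```bash
ls; mkdir -p pics; cat > h.py <<'E'
import numpy as np, cv2
from workcell import robot
from scipy.spatial.transform import Rotation as R
def obs():
    return robot.get_obs()
def T_tool(o=None):
    o=o or robot.get_obs(); T=np.eye(4); T[:3,:3]=R.from_euler('xyz',o['tool_rot']).as_matrix(); T[:3,3]=o['tool_pos']; return T
def cam(name,o=None):
    m=robot.camera_model(name); K=np.array(m['K'])
    E=np.array(m['extrinsics']) if 'extrinsics' in m else T_tool(o)@np.array(m['T_tool_cam'])
    return K,E
def ray(K,E,uv,z):
    d=E[:3,:3]@np.linalg.solve(K,[uv[0],uv[1],1.]); return E[:3,3]+d*(z-E[2,3])/d[2]
def proj(K,E,p):
    q=np.linalg.inv(E)@np.append(p,1); q=K@q[:3]; return q[:2]/q[2]
E
python3 - <<'E'
from h import *
o=obs(); print(o)
for n in ['scene','side','wrist']:
    cv2.imwrite(f'pics/{n}0.png',robot.snapshot(n)); K,E=cam(n,o); print(n,K.round(1).tolist(),E.round(3).tolist())
print(robot.camera_model('wrist')['T_tool_cam'])
E
```

```text
pics
{'time_s': 0.0, 'joint_positions': array([-1.34226280e-01,  3.26934312e-01, -1.93569367e-01,  1.05199952e+00,
        1.58794355e-05,  1.43663099e+00]), 'joint_velocities': array([-0.000953  , -0.00091907,  0.00038821,  0.0004686 ,  0.0009303 ,
       -0.00048296]), 'effort': array([-1.24197268e-03, -4.43398941e+01,  2.62443137e+01,  1.56443648e-02,
       -1.97191571e-04, -6.55614656e-06]), 'tool_pos': array([5.49550621e-01, 6.13830916e-05, 3.03112448e-01]), 'tool_rot': array([-3.13990325e+00, -2.44052857e-04,  1.57073517e+00]), 'ft_force': array([-0.44650153, -0.09164082, -0.14318378]), 'wrist_torque': array([-0.03023941,  0.0392509 , -0.0262088 ]), 'width': 0.9975720718863054}
scene [[353.7, 0.0, 249.9], [0.0, 353.7, 187.6], [0.0, 0.0, 1.0]] [[-0.865, 0.314, -0.39, 0.975], [0.501, 0.54, -0.677, 0.737], [-0.002, -0.781, -0.625, 0.738], [0.0, 0.0, 0.0, 1.0]]
side [[364.2, 0.0, 255.6], [0.0, 364.2, 193.7], [0.0, 0.0, 1.0]] [[0.768, -0.373, 0.521, -0.008], [-0.641, -0.454, 0.619, -0.648], [0.005, -0.809, -0.588, 0.689], [0.0, 0.0, 0.0, 1.0]]
wrist [[335.5, 0.0, 254.1], [0.0, 335.5, 188.1], [0.0, 0.0, 1.0]] [[1.0, 0.0, -0.001, 0.55], [-0.0, -0.948, -0.32, 0.083], [-0.001, 0.32, -0.948, 0.373], [0.0, 0.0, 0.0, 1.0]]
[[-2.82524257e-04 -9.47495106e-01 -3.19770144e-01  8.24784278e-02]
 [ 9.99999809e-01 -4.43200148e-04  4.29701677e-04  3.55641598e-04]
 [-5.48862411e-04 -3.19769962e-01  9.47495050e-01 -6.94281312e-02]
 [ 0.00000000e+00  0.00000000e+00  0.00000000e+00  1.00000000e+00]]
```

View pics/scene0.png

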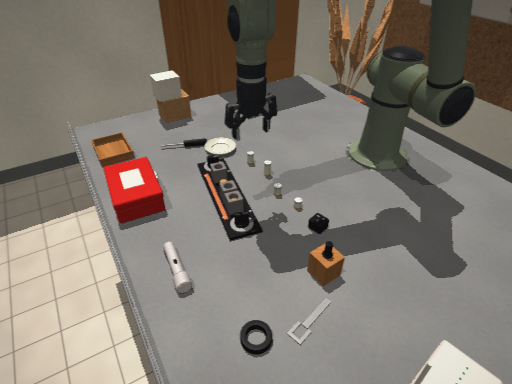

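View pics/side0.png

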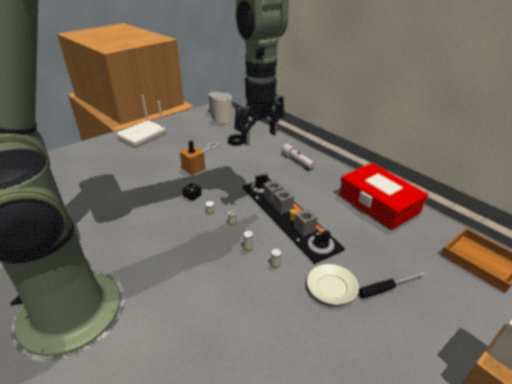

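View pics/wrist0.png

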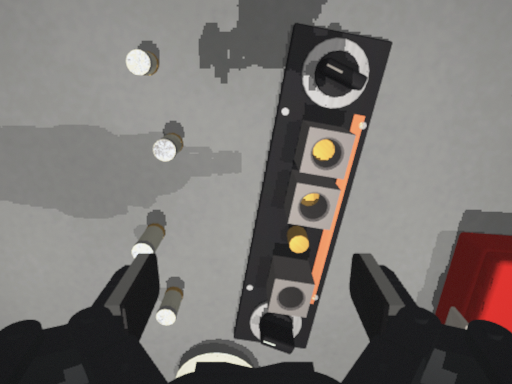

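The wrist view shows holders 1, 2 and 4 and a bare stud at place 3. There are four fuses to the robot's side of the base, and the stand, rod and adaptor are off to the left. I'll zoom in to measure.

```bash
python3 - <<'E'
import cv2
w=cv2.imread('pics/wrist0.png'); s=cv2.imread('pics/scene0.png')
cv2.imwrite('pics/w0a.png',cv2.resize(w[10:360,225:400],None,fx=1.7*1,fy=1.7,interpolation=cv2.INTER_CUBIC))
cv2.imwrite('pics/w0b.png',cv2.resize(w[30:340,90:200],None,fx=1.9,fy=1.9,interpolation=cv2.INTER_CUBIC))
cv2.imwrite('pics/s0a.png',cv2.resize(s[130:300,180:360],None,fx=3.5,fy=3.5,interpolation=cv2.INTER_CUBIC))
E
```

```text
(no output)
```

View pics/w0a.png

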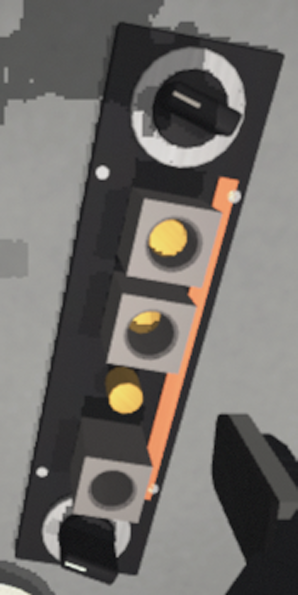

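View pics/s0a.png

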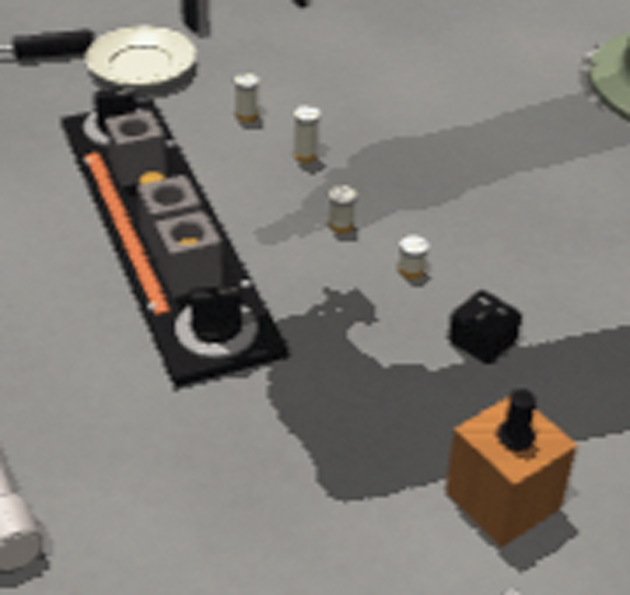

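View pics/w0b.png

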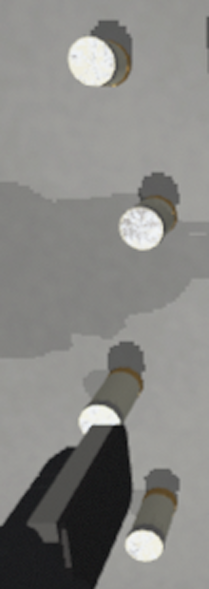

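```bash
python3 - <<'E'
from h import *
o=obs()
K,E=cam('wrist',o); K2,E2=cam('scene')
for n,uv in dict(h1=(326.8,153),h2=(313.2,205.3),h4=(291.5,297)).items(): print(n,ray(K,E,uv,.062).round(4))
print('discs',ray(K,E,(336,73),.026),ray(K,E,(275,321),.026))
print('stud3',ray(K,E,(299,243),.03))
f={'a':((92,61),(115,72)),'b':((141,228),(160,211)),'c':((100,420),(123,384)),'d':((145,545),(160,500))}
# top centre & lengths: solve for top height given base? print candidates
for n,(t,_) in f.items():
    uv=(t[0]/1.9+90,t[1]/1.9+30)
    for L in (.031,.038,.045,.052): print(n,L,ray(K,E,uv,L).round(4), end=' ')
    print()
print('stand',ray(K2,E2,(328,254.5),.075),ray(K2,E2,(328.9,243),.11))
E
```

```text
h1 [0.6185 0.0127 0.062 ]
h2 [ 0.6086 -0.0403  0.062 ]
h4 [ 0.5909 -0.1484  0.062 ]
discs [0.62992204 0.0843557  0.026     ] [ 0.57612204 -0.21094896  0.026     ]
stud3 [ 0.60106794 -0.09913916  0.03      ]
a 0.031 [0.4395 0.0942 0.031 ] a 0.038 [0.4417 0.094  0.038 ] a 0.045 [0.444  0.0937 0.045 ] a 0.052 [0.4463 0.0935 0.052 ] 
b 0.031 [0.4568 0.0089 0.031 ] b 0.038 [0.4587 0.0104 0.038 ] b 0.045 [0.4606 0.012  0.045 ] b 0.052 [0.4625 0.0135 0.052 ] 
c 0.031 [ 0.4219 -0.109   0.031 ] c 0.038 [ 0.4245 -0.105   0.038 ] c 0.045 [ 0.4271 -0.1011  0.045 ] c 0.052 [ 0.4297 -0.0972  0.052 ] 
d 0.031 [ 0.4414 -0.2005  0.031 ] d 0.038 [ 0.4436 -0.1947  0.038 ] d 0.045 [ 0.4458 -0.1889  0.045 ] d 0.052 [ 0.4481 -0.1831  0.052 ] 
stand [0.5275814  0.33897482 0.075     ] [0.52638016 0.33349928 0.11      ]
```

{"api": "carry_out", "payload": {
  "moves": [
    [[0.048, -0.003, 0, 0, 0, 0, 0], [0.048, -0.003, 0, 0, 0, 0, 0], [0.048, -0.003, 0, 0, 0, 0, 0], [0.048, -0.003, 0, 0, 0, 0, 0], [0.048, -0.003, 0, 0, 0, 0, 0], [0.048, -0.003, 0, 0, 0, 0, 0], [0.048, -0.003, 0, 0, 0, 0, 0], [0, 0, 0, 0, 0, 0, 0], [0, 0, 0, 0, 0, 0, 0]]
  ]
}}

```text
time_s: 1.05
tool_pos: [0.529, 0.3471, 0.2992]
tool_rot: [-3.137, 0.002, 1.565]
ft_force: [0.2, 0.3, -0.1]
width: 1.0
```

```bash
python3 - <<'E'
from h import *
o=obs(); print(o['tool_pos'],o['tool_rot'],o['joint_positions'])
im=robot.snapshot('wrist'); cv2.imwrite('pics/w1.png',im)
E
```

```text
[0.52895513 0.3470507  0.29924777] [-3.13719070e+00  1.85898039e-03  1.56509573e+00] [4.63931540e-01 4.87294216e-01 4.14420626e-02 1.12971084e+00
 3.34433437e-04 2.04043175e+00]
```

View pics/w1.png

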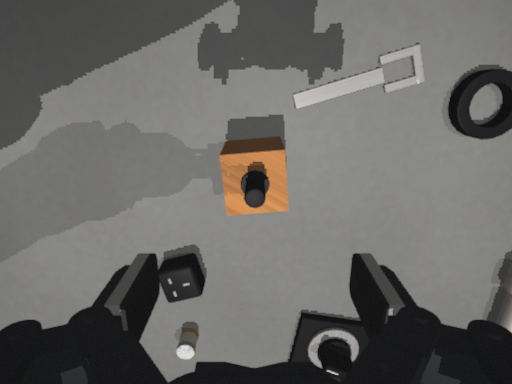

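The stand's top face has corners near (221,154), (286,150), (289,211) and (226,216). The rod's grip top is at about (255,198), with the adaptor and leftmost fuse below-left.

```bash
python3 - <<'E'
from h import *
o=obs(); print(o['time_s'])
K,E=cam('wrist',o)
im=cv2.imread('pics/w1.png')
hsv=cv2.cvtColor(im,cv2.COLOR_BGR2HSV)
m=((hsv[...,0]>8)&(hsv[...,0]<20)&(hsv[...,1]>130)&(hsv[...,2]>150)).astype('uint8')
m[:130]=0;m[240:]=0
c=max(cv2.findContours(m,0,2)[0],key=cv2.contourArea); print(cv2.minAreaRect(c), cv2.boxPoints(cv2.minAreaRect(c)))
for p in [(221,154),(286,150),(289,211),(226,216)]: print(ray(K,E,p,.07))
(x,y),_,_=cv2.minAreaRect(c)
print('c',ray(K,E,(x,y),.07),'rodtop',ray(K,E,(255,198),.11),'flange',ray(K,E,(255,184),.074))
cr=cv2.resize(im[135:225,205:305],None,fx=6,fy=6,interpolation=cv2.INTER_CUBIC);cv2.imwrite('pics/w1a.png',cr)
E
```

```text
1.1
((254.5069122314453, 182.082763671875), (60.540157318115234, 64.94157409667969), 85.2363510131836) [[219.63449 154.61382]
 [284.35175 149.22069]
 [289.37933 209.55171]
 [224.66208 214.94484]]
[0.49832169 0.36119087 0.07      ]
[0.55728093 0.36455582 0.07      ]
[0.56159353 0.30490266 0.07      ]
[0.50082285 0.29996467 0.07      ]
c [0.5286086  0.33425073 0.07      ] rodtop [0.52913058 0.33326862 0.11      ] flange [0.52907255 0.33366584 0.074     ]
```

View pics/w1a.png

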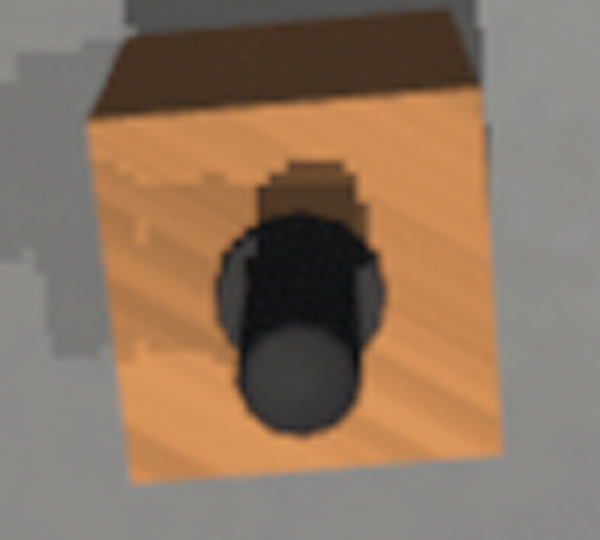

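```bash
cat >> h.py <<'E'
def go(x,y,z,yaw=np.pi/2):
    o=robot.get_obs(); T=T_tool(o); Rt=R.from_euler('xyz',[np.pi,0,yaw])
    d=T[:3,:3].T@(np.array([x,y,z])-T[:3,3]); rv=(R.from_matrix(T[:3,:3]).inv()*Rt).as_rotvec(degrees=True)
    print('t',round(o['time_s'],2),'pos',np.round(o['tool_pos'],4),'shift mm',(d*1000).round(1),'rot deg',rv.round(2)); return d,rv
E
python3 -c "
from h import *
go(.529,.3335,.152)"
```

```text
t 1.1 pos [0.5289 0.3469 0.2992] shift mm [-13.2   0.9 147.2] rot deg [-0.28  0.06 -0.36]
```

{"api": "carry_out", "payload": {
  "moves": [
    [[-0.0132, 0.0009, 0.03, -0.28, 0.06, -0.36, 0], [0, 0, 0.045, 0, 0, 0, 0], [0, 0, 0.045, 0, 0, 0, 0], [0, 0, 0.02, 0, 0, 0, 0], [0, 0, 0, 0, 0, 0, 0], [0, 0, 0, 0, 0, 0, 0]]
  ]
}}

```text
time_s: 1.7
tool_pos: [0.5327, 0.3252, 0.1576]
tool_rot: [3.138, -0.0, 1.56]
ft_force: [0.4, 0.8, 0.2]
width: 0.996
```

```bash
python3 -c "
from h import *
go(.529,.3335,.152)"
```

```text
t 1.7 pos [0.5327 0.3252 0.1576] shift mm [ 8.3 -3.8  5.6] rot deg [ 0.21 -0.01 -0.62]
```

{"api": "carry_out", "payload": {
  "moves": [
    [[0.0083, -0.0038, 0.0056, 0.21, 0, -0.62, 0], [0, 0, 0, 0, 0, 0, 0], [0, 0, 0, 0, 0, 0, 0]]
  ]
}}

```text
time_s: 2.0
tool_pos: [0.5312, 0.334, 0.1558]
tool_rot: [3.137, -0.003, 1.57]
ft_force: [0.0, -0.9, 0.5]
width: 0.999
```

```bash
python3 -c "
from h import *
go(.529,.3335,.152)
cv2.imwrite('pics/w2.png',robot.snapshot('wrist'))"
```

```text
t 2.0 pos [0.5312 0.334  0.1558] shift mm [-0.5 -2.2  3.8] rot deg [ 0.29 -0.17 -0.05]
```

View pics/w2.png

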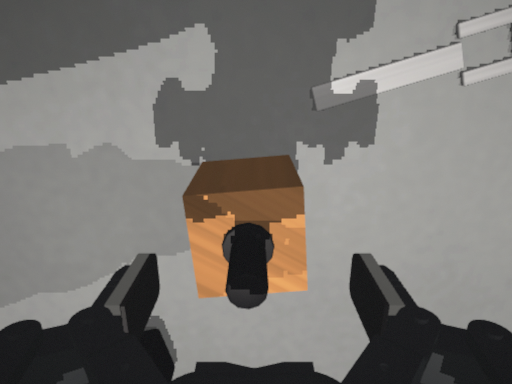

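{"api": "carry_out", "payload": {
  "moves": [
    [[-0.0005, -0.0022, 0.004, 0.29, -0.17, 0, 0], [0, 0, 0, 0, 0, 0, 0], [0, 0, 0, 0, 0, 0, 0.4], [0, 0, 0, 0, 0, 0, 0.6], [0, 0, 0, 0, 0, 0, 0.8], [0, 0, 0, 0, 0, 0, 1], [0, 0, 0, 0, 0, 0, 1], [0, 0, 0, 0, 0, 0, 1], [0, 0, 0, 0, 0, 0, 1], [0, 0, 0, 0, 0, 0, 1]]
  ],
  "newtons": 50
}}

```text
time_s: 3.05
tool_pos: [0.5294, 0.3343, 0.1532]
tool_rot: [3.14, -0.001, 1.571]
ft_force: [-0.8, -0.8, 0.4]
width: 0.196
```

```bash
python3 -c "
from h import *
go(.529,.3335,.152)
print(obs()['ft_force'],obs()['width'])
cv2.imwrite('pics/w3.png',robot.snapshot('wrist'))"
```

```text
t 3.05 pos [0.5294 0.3343 0.1532] shift mm [-0.8 -0.4  1.2] rot deg [ 0.12 -0.06 -0.  ]
[-0.78440818 -0.7901534   0.38198789] 0.1964695821740632
```

View pics/w3.png

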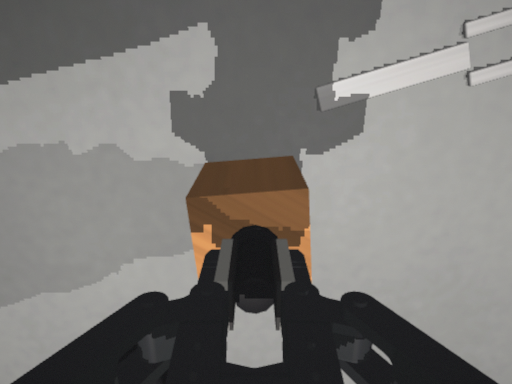

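{"api": "carry_out", "payload": {
  "moves": [
    [[0, 0, -0.008, 0, 0, 0, 1], [0, 0, -0.012, 0, 0, 0, 1], [0, 0, -0.012, 0, 0, 0, 1], [0, 0, 0, 0, 0, 0, 1]]
  ]
}}

```text
time_s: 3.5
tool_pos: [0.5294, 0.3342, 0.188]
tool_rot: [3.14, -0.001, 1.571]
ft_force: [-0.6, 0.1, -0.2]
width: 0.193
```

```bash
python3 -c "
from h import *
go(.529,.3335,.26)
print(obs()['ft_force'],obs()['width'])"
```

```text
t 3.5 pos [0.5294 0.3342 0.188 ] shift mm [ -0.6  -0.2 -72. ] rot deg [ 0.11 -0.05 -0.  ]
[-0.56660638  0.07463098 -0.24420464] 0.19250393573662483
```

{"api": "carry_out", "payload": {
  "moves": [
    [[0, 0, -0.015, 0, 0, 0, 1], [0, 0, -0.018, 0, 0, 0, 1], [0, 0, -0.018, 0, 0, 0, 1], [0, 0, -0.018, 0, 0, 0, 1], [-0.02, 0.005, 0, 0, 0, 0, 1], [-0.04, 0.011, 0, 0, 0, 0, 1], [-0.04, 0.011, 0, 0, 0, 0, 1], [-0.04, 0.011, 0, 0, 0, 0, 1], [-0.04, 0.011, 0, 0, 0, 0, 1], [-0.04, 0.011, 0, 0, 0, 0, 1], [-0.04, 0.011, 0, 0, 0, 0, 1], [-0.03, 0.008, 0, 0, 0, 0, 1], [0, 0, 0, 0, 0, 0, 1], [0, 0, 0, 0, 0, 0, 1]]
  ]
}}

```text
time_s: 4.9
tool_pos: [0.613, 0.0348, 0.2653]
tool_rot: [3.129, -0.003, 1.574]
ft_force: [-0.4, 0.6, -0.3]
width: 0.189
```

```bash
python3 -c "
from h import *
go(.6185,.0127,.26)
cv2.imwrite('pics/w4.png',robot.snapshot('wrist'))"
```

```text
t 4.9 pos [0.613  0.0348 0.2653] shift mm [-22.1   5.4   5.2] rot deg [ 0.71 -0.19  0.2 ]
```

View pics/w4.png

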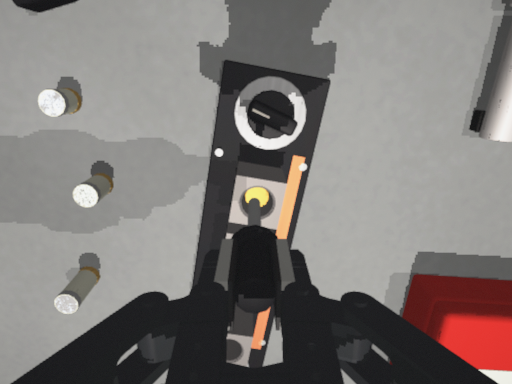

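{"api": "carry_out", "payload": {
  "moves": [
    [[-0.022, 0.0054, 0.005, 0.71, -0.19, 0.2, 1], [0, 0, 0, 0, 0, 0, 1], [0, 0, 0, 0, 0, 0, 1]]
  ]
}}

```text
time_s: 5.25
tool_pos: [0.6179, 0.0164, 0.2607]
tool_rot: [-3.141, -0.0, 1.576]
ft_force: [1.2, 0.1, 0.1]
width: 0.195
```

```bash
python3 -c "
from h import *
o=obs()
go(.6185,.0127,.26)
im=robot.snapshot('wrist')
cv2.imwrite('pics/w5.png',cv2.resize(im[50:250,180:340],None,fx=3.5,fy=3,interpolation=cv2.INTER_CUBIC))"
```

```text
t 5.25 pos [0.6179 0.0164 0.2607] shift mm [-3.7  0.5  0.6] rot deg [-0.01 -0.03  0.33]
```

View pics/w5.png

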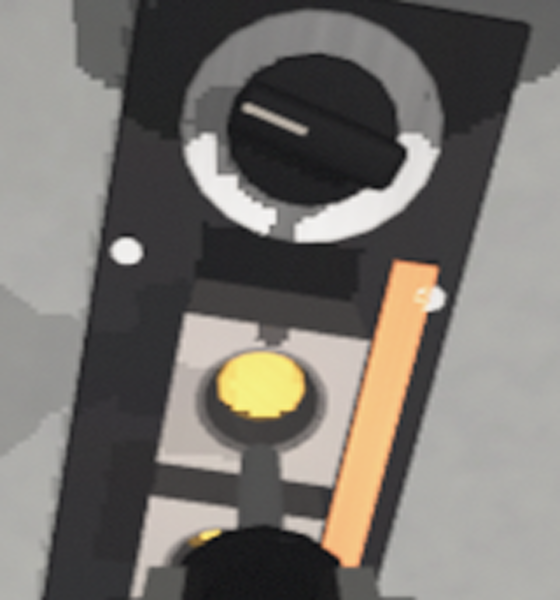

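```bash
python3 -c "
from h import *
K,E=cam('wrist',obs())
print(ray(K,E,(254.6,183.3),.062),ray(K,E,(269.3,93.2),.026))
go(.6185,.0127,.235)
"
```

```text
[0.61877199 0.01274811 0.062     ] [0.63123927 0.08387367 0.026     ]
t 5.3 pos [0.6179 0.0164 0.2606] shift mm [-3.7  0.6 25.6] rot deg [-0.01 -0.01  0.34]
```

{"api": "carry_out", "payload": {
  "moves": [
    [[-0.0035, 0.0007, 0.01, 0, 0, 0.34, 1], [0, 0, 0.015, 0, 0, 0, 1], [0, 0, 0.018, 0, 0, 0, 1], [0, 0, 0, 0, 0, 0, 1]]
  ]
}}

```text
time_s: 5.7
tool_pos: [0.6181, 0.0162, 0.2157]
tool_rot: [3.14, -0.0, 1.575]
ft_force: [-0.6, 0.3, -1.0]
width: 0.196
```

```bash
python3 -c "
from h import *
go(.6187,.0127,.1942)
"
```

```text
t 5.7 pos [0.6181 0.0162 0.2157] shift mm [-3.5  0.6 21.5] rot deg [ 0.06 -0.03  0.23]
```

{"api": "carry_out", "payload": {
  "moves": [
    [[-0.0045, 0.0008, 0, 0, 0, 0.3, 1], [0, 0, 0.005, 0, 0, 0, 1], [0, 0, 0.005, 0, 0, 0, 1], [0, 0, 0.004, 0, 0, 0, 1], [0, 0, 0.004, 0, 0, 0, 1], [0, 0, 0.002, 0, 0, 0, 1]]
  ]
}}

```text
time_s: 6.3
tool_pos: [0.6199, 0.012, 0.1963]
tool_rot: [3.137, -0.0, 1.57]
ft_force: [-0.1, -0.4, -0.7]
width: 0.194
```

```bash
python3 -c "
from h import *
go(.6187,.0127,.1942)
"
```

```text
t 6.3 pos [0.6199 0.012  0.1963] shift mm [ 0.7 -1.2  2.1] rot deg [ 0.24 -0.01 -0.04]
```

Next I'll step down in 2 mm rows.

{"api": "carry_out", "payload": {
  "moves": [
    [[0.0005, -0.001, 0.002, 0.2, 0, 0, 1], [0, 0, 0.002, 0, 0, 0, 1], [0, 0, 0.002, 0, 0, 0, 1], [0, 0, 0, 0, 0, 0, 1]]
  ]
}}

```text
time_s: 6.7
tool_pos: [0.6195, 0.0125, 0.1947]
tool_rot: [3.138, 0.001, 1.57]
ft_force: [-0.4, 0.5, -1.2]
width: 0.19
```

{"api": "carry_out", "payload": {
  "moves": [
    [[0, 0, 0.004, 0, 0, 0, 1], [0, 0, 0.004, 0, 0, 0, 1], [0, 0, 0, 0, 0, 0, 1]]
  ]
}}

```text
time_s: 7.0
tool_pos: [0.6214, 0.0124, 0.195]
tool_rot: [3.129, 0.002, 1.57]
ft_force: [0.3, -0.5, -0.0]
width: 0.19
```

{"api": "carry_out", "payload": {
  "moves": [
    [[0, 0, 0.004, 0, 0, 0, 1]]
  ]
}}

```text
time_s: 7.1
tool_pos: [0.6228, 0.0122, 0.1936]
tool_rot: [3.125, 0.003, 1.57]
ft_force: [-7.1, -0.1, 32.8]
width: 0.195
```

```bash
python3 -c "
from h import *
go(.6187,.0127,.1942);o=obs();print(o['ft_force'],o['effort'])
im=robot.snapshot('wrist')
cv2.imwrite('pics/w6.png',im)"
```

```text
t 7.1 pos [0.6228 0.0122 0.1936] shift mm [ 0.5 -4.1 -0.6] rot deg [ 0.95  0.16 -0.02]
[-7.07550767 -0.11580857 32.80336072] [-1.84880071e-01 -3.57057166e+01  1.75180542e+01 -2.88623013e+00
  1.62444958e-01 -1.05366469e-02]
```

View pics/w6.png

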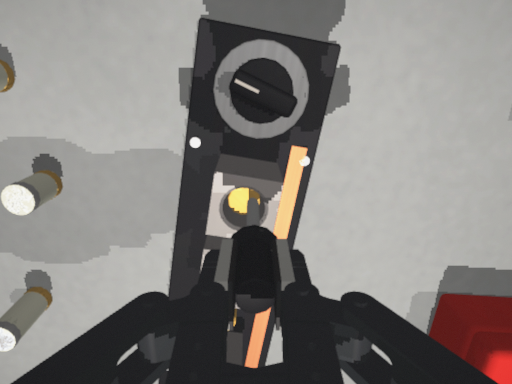

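Contact is firm at TCP z of about 0.1945, where a 16 mm depth predicts 0.1942, so holder 1 takes fuse_31. I'll lift and go to holder 2.

{"api": "carry_out", "payload": {
  "moves": [
    [[0, 0, -0.008, 0, 0, 0, 1], [0, -0.004, -0.01, 0.9, 0.1, 0, 1], [0, 0, -0.015, 0, 0, 0, 1], [0, 0, -0.015, 0, 0, 0, 1], [0, 0, 0, 0, 0, 0, 1], [0, 0, 0, 0, 0, 0, 1]]
  ]
}}

```text
time_s: 7.75
tool_pos: [0.6182, 0.0124, 0.2402]
tool_rot: [-3.14, 0.001, 1.57]
ft_force: [-0.7, -0.4, -0.3]
width: 0.197
```

```bash
python3 -c "
from h import *
go(.6086,-.0410,.245)
"
```

```text
t 7.75 pos [0.6182 0.0124 0.2402] shift mm [-53.4  -9.6  -4.8] rot deg [-0.1   0.04 -0.02]
```

{"api": "carry_out", "payload": {
  "moves": [
    [[-0.018, -0.003, 0, 0, 0, 0, 1], [-0.02, -0.0035, 0, 0, 0, 0, 1], [-0.013, -0.003, 0, 0, 0, 0, 1], [0, 0, 0, 0, 0, 0, 1], [0, 0, 0, 0, 0, 0, 1]]
  ]
}}

```text
time_s: 8.25
tool_pos: [0.6064, -0.042, 0.2355]
tool_rot: [-3.134, -0.0, 1.57]
ft_force: [-0.5, 0.2, -0.8]
width: 0.195
```

```bash
python3 -c "
from h import *
go(.609,-.0410,.2)
im=robot.snapshot('wrist')
K,E=cam('wrist',obs())
cv2.imwrite('pics/w7.png',cv2.resize(im[50:250,180:340],None,fx=3.5,fy=3,interpolation=cv2.INTER_CUBIC))"
```

```text
t 8.25 pos [ 0.6064 -0.042   0.2355] shift mm [ 1.   2.8 35.5] rot deg [-0.44 -0.01 -0.05]
```

View pics/w7.png

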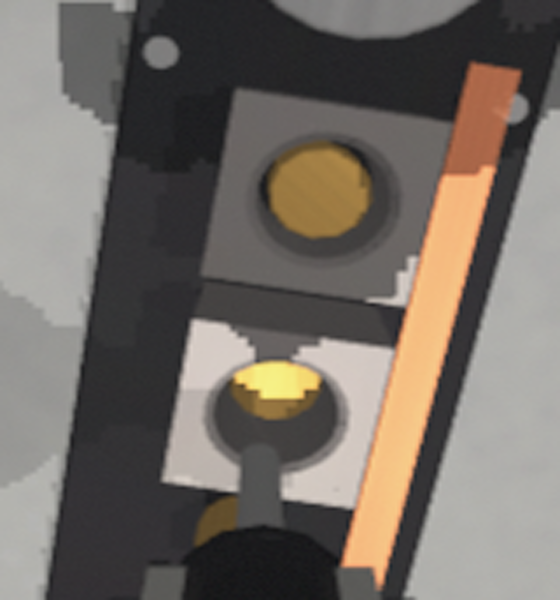

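```bash
python3 -c "
from h import *
K,E=cam('wrist',obs())
print(ray(K,E,(272.9,115.7),.062),ray(K,E,(258.9,188.3),.062))"
```

```text
[0.61896916 0.01306081 0.062     ] [ 0.60921131 -0.0415279   0.062     ]
```

{"api": "carry_out", "payload": {
  "moves": [
    [[0.001, 0.0028, 0.005, -0.44, 0, 0, 1], [0, 0, 0.01, 0, 0, 0, 1], [0, 0, 0.01, 0, 0, 0, 1], [0, 0, 0.01, 0, 0, 0, 1], [0, 0, 0, 0, 0, 0, 1]]
  ]
}}

```text
time_s: 8.8
tool_pos: [0.6093, -0.0386, 0.1965]
tool_rot: [-3.141, -0.001, 1.573]
ft_force: [-0.2, -0.7, -0.7]
width: 0.198
```

```bash
python3 -c "
from h import *
go(.609,-.0410,.1872)"
```

```text
t 8.8 pos [ 0.6093 -0.0386  0.1965] shift mm [-2.5 -0.3  9.3] rot deg [-0.02 -0.04  0.14]
```

{"api": "carry_out", "payload": {
  "moves": [
    [[-0.002, 0, 0.003, 0, 0, 0, 1], [0, 0, 0.004, 0, 0, 0, 1], [0, 0, 0.004, 0, 0, 0, 1], [0, 0, 0.002, 0, 0, 0, 1]]
  ]
}}

```text
time_s: 9.2
tool_pos: [0.6095, -0.0405, 0.1825]
tool_rot: [-3.141, -0.001, 1.574]
ft_force: [-0.3, -0.1, -0.6]
width: 0.19
```

{"api": "carry_out", "payload": {
  "moves": [
    [[0, 0, 0.003, 0, 0, 0, 1], [0, 0, 0.003, 0, 0, 0, 1]]
  ]
}}

```text
time_s: 9.4
tool_pos: [0.6106, -0.0409, 0.1796]
tool_rot: [3.138, 0.001, 1.573]
ft_force: [-8.1, 1.4, 31.0]
width: 0.194
```

{"api": "carry_out", "payload": {
  "moves": [
    [[0, 0, 0.003, 0, 0, 0, 1], [0, 0, 0.003, 0, 0, 0, 1]]
  ]
}}

```text
time_s: 9.6
tool_pos: [0.6104, -0.041, 0.1798]
tool_rot: [3.136, 0.002, 1.574]
ft_force: [-8.3, 2.4, 19.1]
width: 0.19
```

Contact is at 0.1797, where a 30 mm depth predicts 0.1802, so holder 2 takes fuse_45. Now I'll lift and go to holder 4.

{"api": "carry_out", "payload": {
  "moves": [
    [[0, -0.001, -0.008, 0, 0, 0, 1], [0, 0, -0.012, 0, 0, 0, 1], [0, 0, -0.015, 0, 0, 0, 1], [0, 0, -0.015, 0, 0, 0, 1], [0, 0, -0.012, 0, 0, 0, 1], [0, 0, 0, 0, 0, 0, 1]]
  ]
}}

```text
time_s: 10.2
tool_pos: [0.6099, -0.0411, 0.2477]
tool_rot: [3.132, 0.002, 1.573]
ft_force: [-0.4, -0.4, -0.6]
width: 0.194
```

```bash
python3 -c "
from h import *
go(.5909,-.15,.235)"
```

```text
t 10.2 pos [ 0.6099 -0.0411  0.2477] shift mm [-108.8  -19.4   12.7] rot deg [0.55 0.14 0.15]
```

{"api": "carry_out", "payload": {
  "moves": [
    [[-0.02, -0.0035, 0, 0.5, 0, 0, 1], [-0.025, -0.0045, 0, 0, 0, 0, 1], [-0.025, -0.0045, 0, 0, 0, 0, 1], [-0.02, -0.0035, 0, 0, 0, 0, 1], [-0.01, -0.002, 0, 0, 0, 0, 1], [0, 0, 0, 0, 0, 0, 1], [0, 0, 0, 0, 0, 0, 1]]
  ]
}}

```text
time_s: 10.9
tool_pos: [0.5917, -0.143, 0.2454]
tool_rot: [-3.141, 0.0, 1.576]
ft_force: [-0.3, 0.7, -0.4]
width: 0.191
```

```bash
python3 -c "
from h import *
go(.5909,-.15,.2)
im=robot.snapshot('wrist')
cv2.imwrite('pics/w8.png',cv2.resize(im[50:250,180:340],None,fx=3.5,fy=3,interpolation=cv2.INTER_CUBIC))"
```

```text
t 10.9 pos [ 0.5917 -0.143   0.2454] shift mm [-7.  -0.8 45.4] rot deg [-0.04  0.03  0.28]
```

View pics/w8.png

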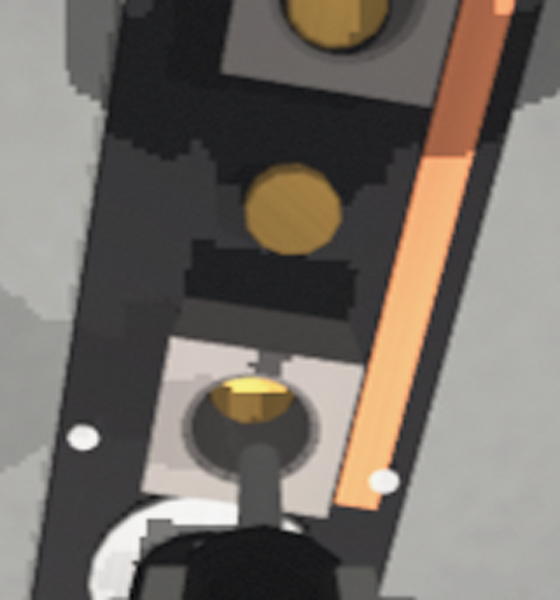

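```bash
python3 -c "
from h import *
K,E=cam('wrist',obs())
print(ray(K,E,(251.7,192.7),.062))"
```

```text
[ 0.59019995 -0.14969494  0.062     ]
```

{"api": "carry_out", "payload": {
  "moves": [
    [[-0.007, -0.001, 0, 0, 0, 0.28, 1], [0, 0, 0.01, 0, 0, 0, 1], [0, 0, 0.012, 0, 0, 0, 1], [0, 0, 0.012, 0, 0, 0, 1], [0, 0, 0.006, 0, 0, 0, 1], [0, 0, 0, 0, 0, 0, 1]]
  ]
}}

```text
time_s: 11.55
tool_pos: [0.5906, -0.1471, 0.2006]
tool_rot: [-3.139, -0.001, 1.575]
ft_force: [-0.9, -0.0, -0.0]
width: 0.196
```

```bash
python3 -c "
from h import *
go(.5909,-.15,.2)"
```

```text
t 11.55 pos [ 0.5906 -0.1471  0.2006] shift mm [-2.9  0.3  0.6] rot deg [-0.15 -0.04  0.24]
```

{"api": "carry_out", "payload": {
  "moves": [
    [[-0.003, 0, 0.003, -0.15, 0, 0.2, 1], [0, 0, 0.003, 0, 0, 0, 1], [0, 0, 0.003, 0, 0, 0, 1]]
  ]
}}

```text
time_s: 11.85
tool_pos: [0.5909, -0.1504, 0.1913]
tool_rot: [3.141, -0.001, 1.571]
ft_force: [-0.1, -0.3, -0.6]
width: 0.197
```

{"api": "carry_out", "payload": {
  "moves": [
    [[0, 0, 0.003, 0, 0, 0, 1], [0, 0, 0.003, 0, 0, 0, 1]]
  ]
}}

```text
time_s: 12.05
tool_pos: [0.5912, -0.1506, 0.1853]
tool_rot: [3.14, -0.0, 1.571]
ft_force: [0.3, -0.2, -1.2]
width: 0.193
```

{"api": "carry_out", "payload": {
  "moves": [
    [[0, 0, 0.003, 0, 0, 0, 1], [0, 0, 0.003, 0, 0, 0, 1]]
  ]
}}

```text
time_s: 12.25
tool_pos: [0.5914, -0.1507, 0.179]
tool_rot: [3.139, -0.0, 1.571]
ft_force: [0.0, 0.0, 0.1]
width: 0.193
```

{"api": "carry_out", "payload": {
  "moves": [
    [[0, 0, 0.003, 0, 0, 0, 1], [0, 0, 0.003, 0, 0, 0, 1]]
  ]
}}

```text
time_s: 12.45
tool_pos: [0.5915, -0.1507, 0.1728]
tool_rot: [3.139, 0.0, 1.571]
ft_force: [-2.6, -0.1, 21.1]
width: 0.194
```

{"api": "carry_out", "payload": {
  "moves": [
    [[0, 0, 0.003, 0, 0, 0, 1]]
  ]
}}

```text
time_s: 12.55
tool_pos: [0.5923, -0.1512, 0.1726]
tool_rot: [3.137, 0.002, 1.571]
ft_force: [-7.7, 2.7, 34.2]
width: 0.194
```

Contact is at 0.1727, where a 37 mm depth predicts 0.1732, so holder 4 takes fuse_52. The rod goes back to its stand now.

{"api": "carry_out", "payload": {
  "moves": [
    [[0, -0.001, -0.008, 0, 0, 0, 1], [0, 0, -0.012, 0, 0, 0, 1], [0, 0, -0.016, 0, 0, 0, 1], [0, 0, -0.02, 0, 0, 0, 1], [0, 0, -0.02, 0, 0, 0, 1], [0, 0, -0.018, 0, 0, 0, 1], [0.02, -0.003, 0, 0, 0, 0, 1], [0.045, -0.006, 0, 0, 0, 0, 1], [0.045, -0.006, 0, 0, 0, 0, 1], [0.045, -0.006, 0, 0, 0, 0, 1], [0.045, -0.006, 0, 0, 0, 0, 1], [0.045, -0.006, 0, 0, 0, 0, 1], [0.045, -0.006, 0, 0, 0, 0, 1], [0.045, -0.006, 0, 0, 0, 0, 1], [0.045, -0.006, 0, 0, 0, 0, 1], [0.045, -0.006, 0, 0, 0, 0, 1], [0.03, -0.003, 0, 0, 0, 0, 1], [0.01, 0, 0, 0, 0, 0, 1], [0, 0, 0, 0, 0, 0, 1], [0, 0, 0, 0, 0, 0, 1]]
  ]
}}

```text
time_s: 14.55
tool_pos: [0.5188, 0.3393, 0.2659]
tool_rot: [-3.141, 0.001, 1.575]
ft_force: [-0.3, 0.1, -0.7]
width: 0.191
```

```bash
python3 -c "
from h import *
go(.5294,.3343,.245)"
```

```text
t 14.55 pos [0.5188 0.3393 0.2659] shift mm [-5.  10.6 20.9] rot deg [-0.05  0.07  0.22]
```

{"api": "carry_out", "payload": {
  "moves": [
    [[-0.005, 0.0106, 0.008, 0, 0, 0.22, 1], [0, 0, 0.008, 0, 0, 0, 1], [0, 0, 0, 0, 0, 0, 1], [0, 0, 0, 0, 0, 0, 1]]
  ]
}}

```text
time_s: 14.95
tool_pos: [0.5315, 0.3289, 0.2479]
tool_rot: [-3.14, 0.003, 1.564]
ft_force: [0.8, 0.5, -0.5]
width: 0.194
```

```bash
python3 -c "
from h import *
go(.5294,.3343,.235)
im=robot.snapshot('wrist'); s=robot.snapshot('scene')
cv2.imwrite('pics/w9.png',im[100:384,100:420])
cv2.imwrite('pics/s9.png',cv2.resize(s[180:300,280:380],None,fx=5,fy=5,interpolation=cv2.INTER_CUBIC))"
```

```text
t 14.95 pos [0.5315 0.3289 0.2479] shift mm [ 5.4 -2.1 12.9] rot deg [-0.11  0.17 -0.41]
```

View pics/w9.png

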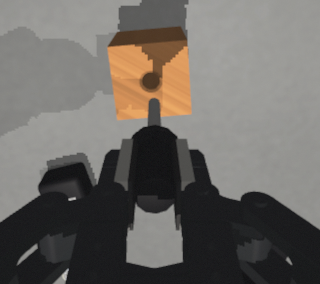

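View pics/s9.png

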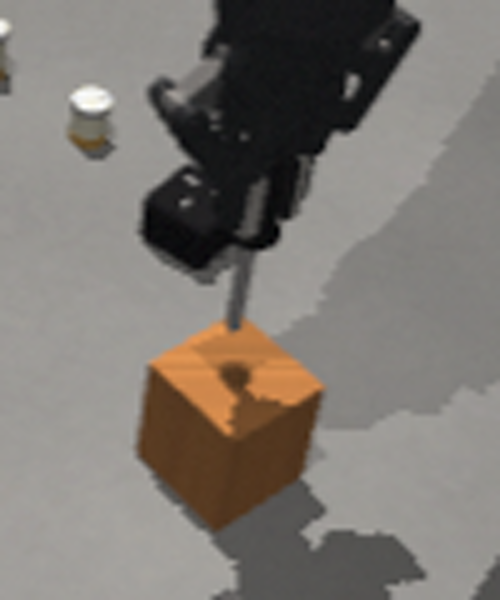

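```bash
python3 -c "
from h import *
K,E=cam('wrist',obs())
print(ray(K,E,(250.5,180.5),.07),ray(K,E,(254.2,203),.0997))"
```

```text
[0.52863008 0.33395304 0.07      ] [0.5314737 0.3268989 0.0997   ]
```

{"api": "carry_out", "payload": {
  "moves": [
    [[0.0058, -0.0021, 0, -0.1, 0.1, -0.41, 1], [0, 0, 0.004, 0, 0, 0, 1], [0, 0, 0.004, 0, 0, 0, 1], [0, 0, 0, 0, 0, 0, 1]]
  ]
}}

```text
time_s: 15.45
tool_pos: [0.5291, 0.3359, 0.2402]
tool_rot: [3.141, 0.0, 1.572]
ft_force: [0.1, 1.0, -0.6]
width: 0.194
```

```bash
python3 -c "
from h import *
go(.5294,.3343,.235)
im=robot.snapshot('wrist'); 
K,E=cam('wrist',obs());print(proj(K,E,[.5294,.3343,.07]))
cv2.imwrite('pics/w10.png',cv2.resize(im[130:240,190:320],None,fx=5,fy=5,interpolation=cv2.INTER_CUBIC))"
```

```text
t 15.45 pos [0.5291 0.3359 0.2402] shift mm [-1.6  0.3  5.2] rot deg [0.06 0.01 0.09]
[253.44222648 192.07765493]
```

View pics/w10.png

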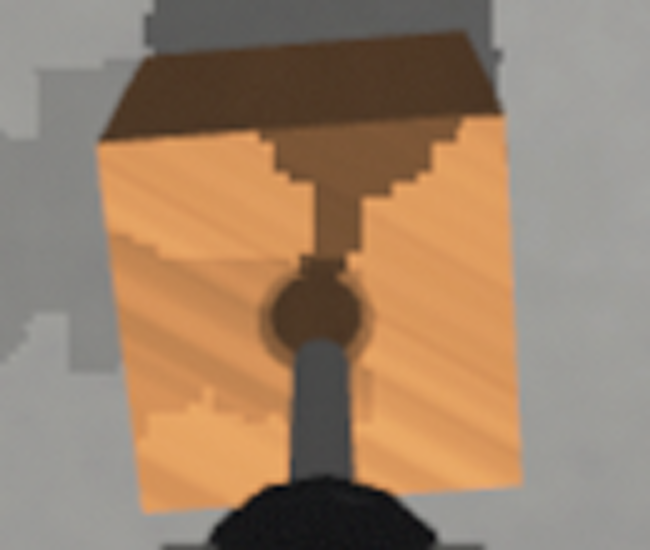

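{"api": "carry_out", "payload": {
  "moves": [
    [[-0.0018, 0.0003, 0, 0, 0, 0, 1], [0, 0, 0.006, 0, 0, 0, 1], [0, 0, 0, 0, 0, 0, 1]]
  ]
}}

```text
time_s: 15.8
tool_pos: [0.5295, 0.3341, 0.2341]
tool_rot: [3.14, 0.0, 1.573]
ft_force: [-0.0, -0.1, -1.2]
width: 0.19
```

```bash
python3 -c "
from h import *
go(.5294,.3343,.215)
im=robot.snapshot('wrist'); 
cv2.imwrite('pics/w11.png',cv2.resize(im[130:240,190:320],None,fx=5,fy=5,interpolation=cv2.INTER_CUBIC))"
```

```text
t 15.8 pos [0.5295 0.3341 0.2341] shift mm [ 0.2 -0.1 19.1] rot deg [0.09 0.   0.1 ]
```

View pics/w11.png

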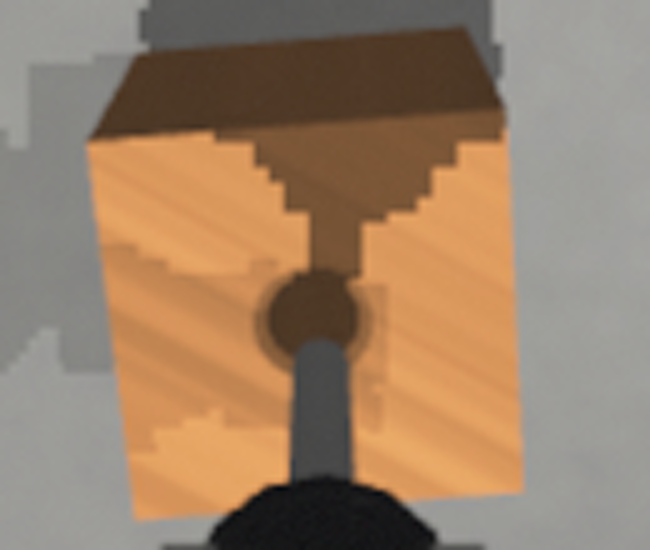

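{"api": "carry_out", "payload": {
  "moves": [
    [[0, 0, 0.006, 0, 0, 0, 1], [0, 0, 0.008, 0, 0, 0, 1], [0, 0, 0.008, 0, 0, 0, 1], [0, 0, 0, 0, 0, 0, 1]]
  ]
}}

```text
time_s: 16.25
tool_pos: [0.5298, 0.3341, 0.2105]
tool_rot: [3.139, -0.0, 1.572]
ft_force: [0.7, -0.1, -0.1]
width: 0.193
```

```bash
python3 -c "
from h import *
go(.5294,.3343,.1532)"
```

```text
t 16.25 pos [0.5298 0.3341 0.2105] shift mm [ 0.2 -0.5 57.3] rot deg [ 0.12 -0.01  0.09]
```

Tip is in the hole (z≈0.062), no side force.

{"api": "carry_out", "payload": {
  "moves": [
    [[0, -0.0004, 0.01, 0.1, 0, 0, 1], [0, 0, 0.01, 0, 0, 0, 1], [0, 0, 0.01, 0, 0, 0, 1], [0, 0, 0.01, 0, 0, 0, 1], [0, 0, 0.008, 0, 0, 0, 1], [0, 0, 0, 0, 0, 0, 1]]
  ]
}}

```text
time_s: 16.85
tool_pos: [0.5288, 0.3339, 0.157]
tool_rot: [-3.14, 0.001, 1.572]
ft_force: [-0.3, -0.3, -1.5]
width: 0.195
```

```bash
python3 -c "
from h import *
go(.5294,.3343,.1532)"
```

```text
t 16.85 pos [0.5288 0.3339 0.157 ] shift mm [0.4 0.6 3.8] rot deg [-0.09  0.04  0.09]
```

{"api": "carry_out", "payload": {
  "moves": [
    [[0, 0, 0.004, 0, 0, 0, 1], [0, 0, 0, 0, 0, 0, 1], [0, 0, 0, 0, 0, 0, 0.5], [0, 0, 0, 0, 0, 0, 0], [0, 0, 0, 0, 0, 0, 0], [0, 0, 0, 0, 0, 0, 0], [0, 0, 0, 0, 0, 0, 0], [0, 0, 0, 0, 0, 0, 0]]
  ]
}}

```text
time_s: 17.65
tool_pos: [0.5301, 0.3345, 0.1544]
tool_rot: [3.14, -0.001, 1.572]
ft_force: [0.3, 0.4, 0.4]
width: 0.997
```

{"api": "carry_out", "payload": {
  "moves": [
    [[0, 0, -0.01, 0, 0, 0, 0], [0, 0, -0.02, 0, 0, 0, 0], [0, 0, -0.03, 0, 0, 0, 0], [0, 0, -0.04, 0, 0, 0, 0], [0, 0, -0.04, 0, 0, 0, 0], [0, 0, 0, 0, 0, 0, 0]]
  ]
}}

```text
time_s: 18.25
tool_pos: [0.529, 0.334, 0.3015]
tool_rot: [-3.141, -0.0, 1.572]
ft_force: [1.2, 0.6, 0.8]
width: 1.001
```

```bash
python3 -c "
from h import *
go(.4395,.0942,.30)
im=robot.snapshot('wrist'); 
cv2.imwrite('pics/w12.png',im);cv2.imwrite('pics/s12.png',robot.snapshot('scene'))"
```

```text
t 18.25 pos [0.529  0.334  0.3015] shift mm [-239.6  -89.9    1.5] rot deg [-0.01 -0.    0.09]
```

View pics/w12.png

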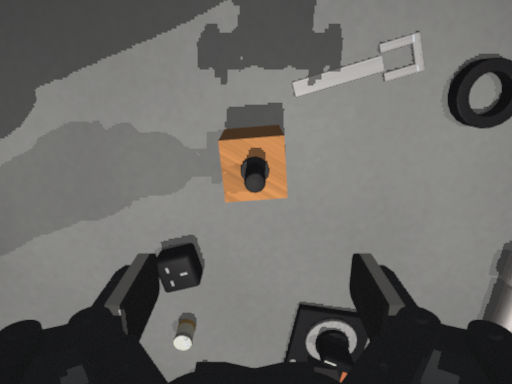

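View pics/s12.png

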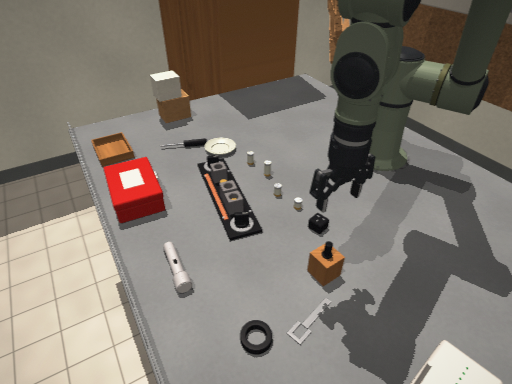

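{"api": "carry_out", "payload": {
  "moves": [
    [[-0.02, -0.008, 0, 0, 0, 0, 0], [-0.04, -0.015, 0, 0, 0, 0, 0], [-0.04, -0.015, 0, 0, 0, 0, 0], [-0.04, -0.015, 0, 0, 0, 0, 0], [-0.04, -0.015, 0, 0, 0, 0, 0], [-0.04, -0.015, 0, 0, 0, 0, 0], [-0.02, -0.007, 0, 0, 0, 0, 0], [0, 0, 0, 0, 0, 0, 0], [0, 0, 0, 0, 0, 0, 0]]
  ]
}}

```text
time_s: 19.25
tool_pos: [0.4273, 0.0847, 0.2865]
tool_rot: [-3.116, 0.006, 1.574]
ft_force: [0.4, -0.0, -0.1]
width: 1.003
```

```bash
python3 -c "
from h import *
go(.4395,.0942,.30)
im=robot.snapshot('wrist'); 
cv2.imwrite('pics/w13.png',im)"
```

```text
t 19.25 pos [0.4273 0.0847 0.2865] shift mm [  9.3  11.9 -13.9] rot deg [-1.48  0.36  0.19]
```

View pics/w13.png

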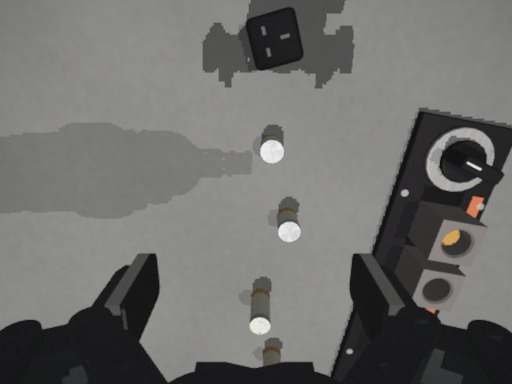

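```bash
python3 -c "
from h import *
im=cv2.imread('pics/w13.png')
hsv=cv2.cvtColor(im,cv2.COLOR_BGR2HSV)
m=((hsv[...,1]<40)&(hsv[...,2]>215)).astype('uint8'); m[:,340:]=0
n,l,s,c=cv2.connectedComponentsWithStats(m)
K,E=cam('wrist',obs())
for i in range(1,n):
  if s[i,4]>60:
    print(s[i],c[i].round(1),[ray(K,E,c[i],L)[:2].round(4).tolist() for L in(.031,.038,.045,.052)])
cv2.imwrite('pics/w13a.png',cv2.resize(im[120:370,230:320],None,fx=2.4*1.8,fy=2.4,interpolation=cv2.INTER_CUBIC))
"
```

```text
[261 141  23  22 395] [271.6 151.2] [[0.4384, 0.0946], [0.4382, 0.0962], [0.438, 0.0978], [0.4378, 0.0994]]
[279 223  21  19 275] [288.3 231. ] [[0.458, 0.0081], [0.4573, 0.0115], [0.4567, 0.015], [0.4561, 0.0184]]
[250 318  20  16 234] [259.5 325.5] [[0.4284, -0.1169], [0.4284, -0.1108], [0.4284, -0.1046], [0.4284, -0.0985]]
```

View pics/w13a.png

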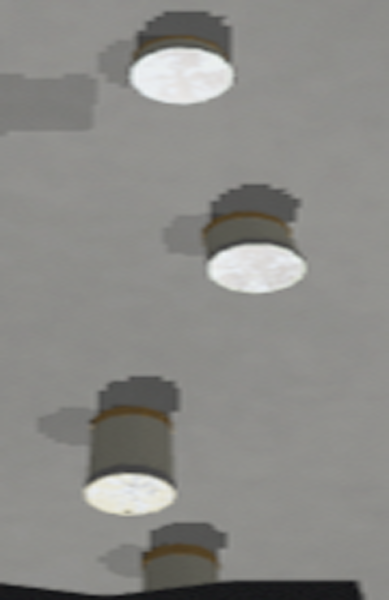

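```bash
python3 -c "
from h import *
K,E=cam('wrist',obs()); print(E[:3,3])
for uv in [(271.9,135.5),(287.5,208.5),(260,290)]: print(ray(K,E,uv,0))
"
```

```text
[0.4292001  0.16791395 0.3553015 ]
[0.43926432 0.10467343 0.        ]
[0.4588162  0.02121109 0.        ]
[ 0.42848122 -0.08939299  0.        ]
```

Tops are at (271,151), (288,231) and (260,326). From left to right the lengths read 31, 38, 52, and then 45 by elimination. I'll pick fuse_31 first.

{"api": "carry_out", "payload": {
  "moves": [
    [[0.009, 0.011, 0.01, -1.48, 0.36, 0.19, 0], [0, 0, 0.03, 0, 0, 0, 0], [0, 0, 0.03, 0, 0, 0, 0], [0, 0, 0.03, 0, 0, 0, 0], [0, 0, 0.015, 0, 0, 0, 0], [0, 0, 0, 0, 0, 0, 0], [0, 0, 0, 0, 0, 0, 0]]
  ]
}}

```text
time_s: 20.0
tool_pos: [0.4418, 0.1023, 0.1658]
tool_rot: [3.14, -0.003, 1.584]
ft_force: [-0.5, 0.9, 0.5]
width: 1.004
```

```bash
python3 -c "
from h import *
go(.439,.0944,.089)
o=obs();im=robot.snapshot('wrist')
hsv=cv2.cvtColor(im,cv2.COLOR_BGR2HSV)
m=((hsv[...,1]<40)&(hsv[...,2]>215)).astype('uint8'); m[:,340:]=0
n,l,s,c=cv2.connectedComponentsWithStats(m)
K,E=cam('wrist',o)
for i in range(1,n):
  if s[i,4]>60:
    print(s[i],c[i].round(1),[ray(K,E,c[i],L)[:2].round(4).tolist() for L in(.031,.038,.045,.052)])
cv2.imwrite('pics/w14.png',im)
"
```

```text
t 20.0 pos [0.4418 0.1023 0.1658] shift mm [-8.1 -3.1 76.7] rot deg [ 0.1  -0.15  0.75]
[231 204  34  31 848] [247.6 218.9] [[0.4383, 0.0946], [0.4384, 0.0977], [0.4385, 0.1008], [0.4386, 0.1039]]
[259 317  31  26 557] [274.  329.3] [[0.4587, 0.0051], [0.4581, 0.0112], [0.4575, 0.0174], [0.4569, 0.0235]]
```

View pics/w14.png

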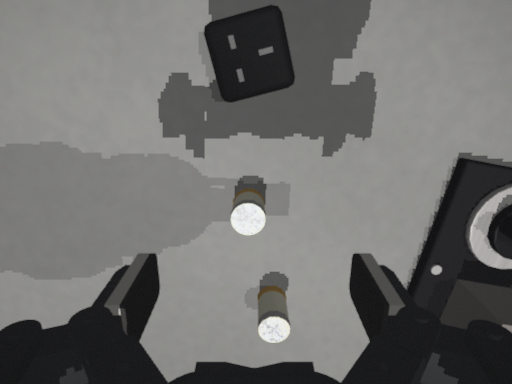

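{"api": "carry_out", "payload": {
  "moves": [
    [[-0.008, -0.0034, 0.01, 0, 0, 0.75, 0], [0, 0, 0.015, 0, 0, 0, 0], [0, 0, 0.015, 0, 0, 0, 0], [0, 0, 0.012, 0, 0, 0, 0], [0, 0, 0, 0, 0, 0, 0], [0, 0, 0, 0, 0, 0, 0]]
  ]
}}

```text
time_s: 20.65
tool_pos: [0.442, 0.0929, 0.1154]
tool_rot: [3.13, -0.002, 1.568]
ft_force: [-0.4, 0.5, -0.2]
width: 0.996
```

```bash
python3 -c "
from h import *
go(.4384,.0945,.089)"
```

```text
t 20.65 pos [0.442  0.0929 0.1154] shift mm [ 1.5 -3.9 26.3] rot deg [ 0.69 -0.12 -0.15]
```

{"api": "carry_out", "payload": {
  "moves": [
    [[0.0015, -0.0037, 0.005, 0.69, 0, -0.1, 0], [0, 0, 0.01, 0, 0, 0, 0], [0, 0, 0.01, 0, 0, 0, 0], [0, 0, 0, 0, 0, 0, 0]]
  ]
}}

```text
time_s: 21.05
tool_pos: [0.4394, 0.0944, 0.0902]
tool_rot: [3.139, -0.002, 1.57]
ft_force: [0.2, 0.7, -0.2]
width: 1.002
```

```bash
python3 -c "
from h import *
go(.4384,.0945,.089)"
```

```text
t 21.05 pos [0.4394 0.0944 0.0902] shift mm [ 0.1 -1.   1.2] rot deg [ 0.17 -0.13 -0.07]
```

{"api": "carry_out", "payload": {
  "moves": [
    [[0, -0.001, 0.001, 0, 0, 0, 0.4], [0, 0, 0, 0, 0, 0, 0.6], [0, 0, 0, 0, 0, 0, 0.8], [0, 0, 0, 0, 0, 0, 1], [0, 0, 0, 0, 0, 0, 1], [0, 0, 0, 0, 0, 0, 1], [0, 0, 0, 0, 0, 0, 1], [0, 0, 0, 0, 0, 0, 1]]
  ],
  "newtons": 40
}}

```text
time_s: 21.85
tool_pos: [0.4383, 0.0945, 0.0892]
tool_rot: [3.139, -0.002, 1.57]
ft_force: [0.2, -0.9, -0.6]
width: 0.257
```

```bash
python3 -c "
from h import *
go(.4384,.0945,.089)
im=robot.snapshot('wrist')
cv2.imwrite('pics/w15.png',im)"
```

```text
t 21.85 pos [0.4383 0.0945 0.0892] shift mm [-0.   0.1  0.2] rot deg [ 0.16 -0.13 -0.06]
```

View pics/w15.png

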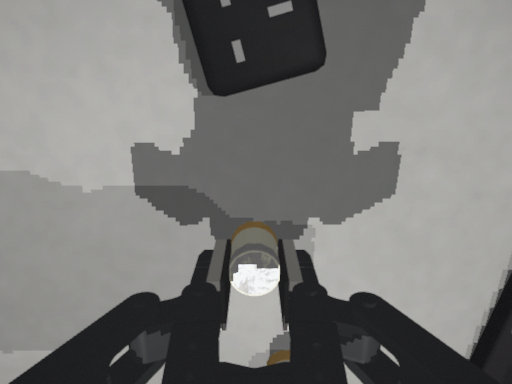

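{"api": "carry_out", "payload": {
  "moves": [
    [[0, 0, -0.015, 0, 0, 0, 1], [0, 0, -0.03, 0, 0, 0, 1], [0, 0, -0.035, 0, 0, 0, 1], [0, 0, -0.03, 0, 0, 0, 1], [0, 0, -0.015, 0, 0, 0, 1], [-0.01, 0.022, 0, 0, 0, 0, 1], [-0.018, 0.04, 0, 0, 0, 0, 1], [-0.018, 0.04, 0, 0, 0, 0, 1], [-0.018, 0.04, 0, 0, 0, 0, 1], [-0.013, 0.03, 0, 0, 0, 0, 1], [0, 0, 0, 0, 0, 0, 1], [0, 0, 0, 0, 0, 0, 1]]
  ]
}}

```text
time_s: 23.1
tool_pos: [0.6131, 0.0145, 0.2169]
tool_rot: [-3.14, -0.002, 1.572]
ft_force: [-0.0, 0.2, -0.6]
width: 0.264
```

```bash
python3 -c "
from h import *
go(.6188,.0128,.17)
im=robot.snapshot('wrist')
cv2.imwrite('pics/w16.png',im)"
```

```text
t 23.1 pos [0.6131 0.0145 0.2169] shift mm [-1.8  5.8 46.9] rot deg [-0.08 -0.14  0.05]
```

View pics/w16.png

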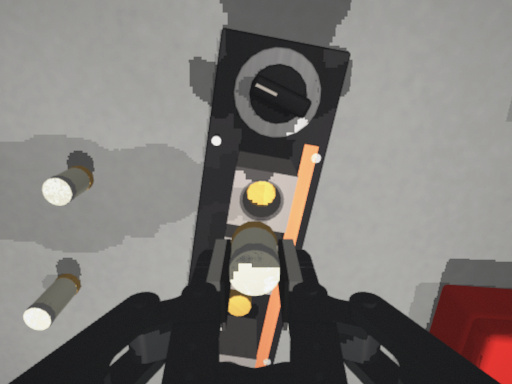

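{"api": "carry_out", "payload": {
  "moves": [
    [[-0.0018, 0.0056, 0.005, 0, 0, 0, 1], [0, 0, 0.015, 0, 0, 0, 1], [0, 0, 0.015, 0, 0, 0, 1], [0, 0, 0.012, 0, 0, 0, 1], [0, 0, 0, 0, 0, 0, 1], [0, 0, 0, 0, 0, 0, 1]]
  ]
}}

```text
time_s: 23.75
tool_pos: [0.6149, 0.0157, 0.1683]
tool_rot: [-3.138, -0.003, 1.576]
ft_force: [-1.0, 0.1, -1.2]
width: 0.257
```

```bash
python3 -c "
from h import *
go(.6188,.0128,.16)"
```

```text
t 23.75 pos [0.6149 0.0157 0.1683] shift mm [-2.9  3.9  8.3] rot deg [-0.19 -0.15  0.28]
```

{"api": "carry_out", "payload": {
  "moves": [
    [[-0.003, 0.004, 0, -0.19, -0.15, 0.28, 1], [0, 0, 0, 0, 0, 0, 1], [0, 0, 0, 0, 0, 0, 1]]
  ]
}}

```text
time_s: 24.05
tool_pos: [0.6199, 0.0126, 0.1699]
tool_rot: [3.139, 0.0, 1.571]
ft_force: [0.4, 0.4, -0.6]
width: 0.252
```

```bash
python3 -c "
from h import *
go(.6188,.0128,.16)"
```

```text
t 24.05 pos [0.6199 0.0126 0.1699] shift mm [ 0.2 -1.1  9.9] rot deg [ 0.14  0.03 -0.  ]
```

{"api": "carry_out", "payload": {
  "moves": [
    [[0, -0.0011, 0, 0.14, 0, 0, 1], [0, 0, 0.006, 0, 0, 0, 1], [0, 0, 0, 0, 0, 0, 1]]
  ]
}}

```text
time_s: 24.35
tool_pos: [0.6193, 0.0124, 0.1644]
tool_rot: [3.14, 0.001, 1.571]
ft_force: [0.9, -0.2, -0.6]
width: 0.26
```

```bash
python3 -c "
from h import *
go(.6188,.0128,.16)
im=robot.snapshot('wrist'); s=robot.snapshot('scene')
cv2.imwrite('pics/w17.png',cv2.resize(im[150:320,180:340],None,fx=3.5,fy=3.5,interpolation=cv2.INTER_CUBIC))"
```

```text
t 24.35 pos [0.6193 0.0124 0.1644] shift mm [ 0.4 -0.5  4.4] rot deg [ 0.09  0.04 -0.02]
```

View pics/w17.png

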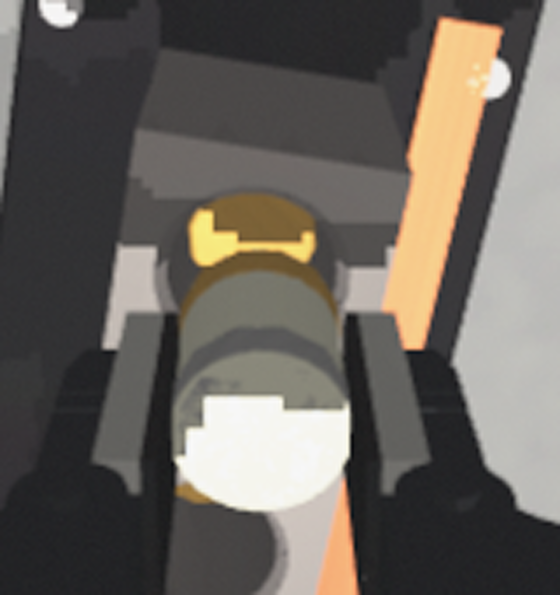

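{"api": "carry_out", "payload": {
  "moves": [
    [[0.0004, -0.0008, 0, 0, 0, 0, 1], [0, 0, 0.005, 0, 0, 0, 1], [0, 0, 0.005, 0, 0, 0, 1], [0, 0, 0.004, 0, 0, 0, 1]]
  ]
}}

```text
time_s: 24.85
tool_pos: [0.6193, 0.0128, 0.1506]
tool_rot: [3.138, 0.001, 1.571]
ft_force: [0.6, 0.4, -0.9]
width: 0.258
```

```bash
python3 -c "
from h import *
go(.6188,.0128,.16)"
```

```text
t 24.85 pos [0.6193 0.0128 0.1506] shift mm [-0.  -0.4 -9.4] rot deg [ 0.21  0.05 -0.01]
```

{"api": "carry_out", "payload": {
  "moves": [
    [[0, -0.0008, 0.003, 0.2, 0, 0, 1], [0, -0.0002, 0.004, 0, 0, 0, 1]]
  ]
}}

```text
time_s: 25.05
tool_pos: [0.6179, 0.0128, 0.1425]
tool_rot: [-3.141, 0.001, 1.571]
ft_force: [0.4, 0.7, -0.7]
width: 0.257
```

{"api": "carry_out", "payload": {
  "moves": [
    [[0, -0.0002, 0.003, 0.1, 0, 0, 1], [0, -0.0002, 0.003, 0.1, 0, 0, 1]]
  ]
}}

```text
time_s: 25.25
tool_pos: [0.6173, 0.0128, 0.1356]
tool_rot: [-3.136, 0.001, 1.571]
ft_force: [-0.2, 0.3, -1.4]
width: 0.263
```

{"api": "carry_out", "payload": {
  "moves": [
    [[0, 0.0005, 0, -0.2, 0, 0, 0.9], [0, 0, 0, 0, 0, 0, 0.7], [0, 0, 0, 0, 0, 0, 0.5], [0, 0, 0, 0, 0, 0, 0.3], [0, 0, 0, 0, 0, 0, 0.3], [0, 0, -0.01, 0, 0, 0, 0.3], [0, 0, -0.025, 0, 0, 0, 0.3], [0, 0, -0.03, 0, 0, 0, 0.2], [0, 0, -0.03, 0, 0, 0, 0], [0, 0, 0, 0, 0, 0, 0]]
  ]
}}

```text
time_s: 26.25
tool_pos: [0.6181, 0.0129, 0.2366]
tool_rot: [-3.141, 0.001, 1.571]
ft_force: [0.7, -2.0, 0.4]
width: 1.0
```

```bash
python3 -c "
from h import *
go(.4458,-.1889,.28)
im=robot.snapshot('wrist')
cv2.imwrite('pics/w18.png',im)"
```

```text
t 26.25 pos [0.6181 0.0129 0.2366] shift mm [-201.9 -172.3  -43.1] rot deg [-0.06  0.04 -0.01]
```

View pics/w18.png

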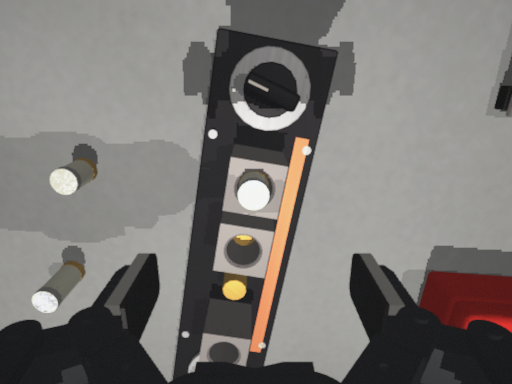

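fuse_31 sits in holder 1 (top at (254,195)). Next is the right end of the fuse row.

{"api": "carry_out", "payload": {
  "moves": [
    [[-0.012, -0.012, -0.02, 0, 0, 0, 0], [-0.03, -0.028, -0.02, 0, 0, 0, 0], [-0.033, -0.03, 0, 0, 0, 0, 0], [-0.033, -0.03, 0, 0, 0, 0, 0], [-0.033, -0.03, 0, 0, 0, 0, 0], [-0.033, -0.03, 0, 0, 0, 0, 0], [-0.02, -0.015, 0, 0, 0, 0, 0], [0, 0, 0, 0, 0, 0, 0], [0, 0, 0, 0, 0, 0, 0]]
  ]
}}

```text
time_s: 27.2
tool_pos: [0.4338, -0.1855, 0.2718]
tool_rot: [-3.132, -0.002, 1.573]
ft_force: [0.9, -1.0, 0.9]
width: 0.999
```

```bash
cat >> h.py <<'E'
def fuses(im,o,xmax=340):
    hsv=cv2.cvtColor(im,cv2.COLOR_BGR2HSV)
    m=((hsv[...,1]<50)&(hsv[...,2]>205)).astype('uint8'); m[:,xmax:]=0
    n,l,s,c=cv2.connectedComponentsWithStats(m)
    K,E=cam('wrist',o)
    for i in range(1,n):
      if 60<s[i,4]<3000:
        print(s[i],c[i].round(1),[ray(K,E,c[i],L)[:2].round(4).tolist() for L in(.031,.038,.045,.052)])
E
python3 -c "
from h import *
go(.4458,-.1889,.28)
o=obs();im=robot.snapshot('wrist');fuses(im,o)
cv2.imwrite('pics/w19.png',im)"
```

```text
t 27.2 pos [ 0.4338 -0.1855  0.2718] shift mm [-3.4 11.9 -8.3] rot deg [-0.54 -0.09  0.13]
[256 163  25  24 466] [267.4 174.6] [[0.4449, -0.1935], [0.4447, -0.1915], [0.4444, -0.1894], [0.4442, -0.1874]]
```

View pics/w19.png

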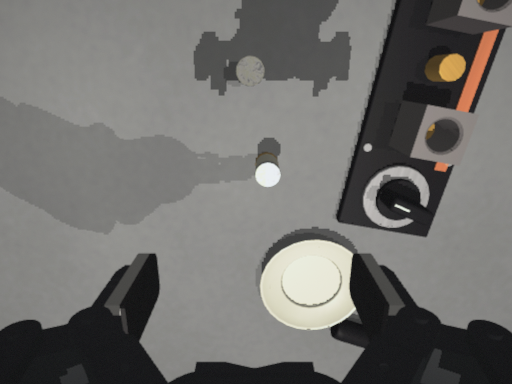

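{"api": "carry_out", "payload": {
  "moves": [
    [[-0.004, 0.0106, 0.01, -0.54, -0.09, 0.13, 0], [0, 0, 0.03, 0, 0, 0, 0], [0, 0, 0.03, 0, 0, 0, 0], [0, 0, 0.025, 0, 0, 0, 0], [0, 0, 0.015, 0, 0, 0, 0], [0, 0, 0, 0, 0, 0, 0], [0, 0, 0, 0, 0, 0, 0]]
  ]
}}

```text
time_s: 27.95
tool_pos: [0.4536, -0.1849, 0.1538]
tool_rot: [3.136, 0.0, 1.584]
ft_force: [1.0, 0.8, 0.2]
width: 0.999
```

```bash
python3 -c "
from h import *
go(.4446,-.1893,.103)
o=obs();im=robot.snapshot('wrist');fuses(im,o)
cv2.imwrite('pics/w20.png',im)"
```

```text
t 27.95 pos [ 0.4536 -0.1849  0.1538] shift mm [-4.3 -9.4 50.8] rot deg [0.33 0.01 0.75]
[178  51  23  36 606] [188.8  66.9] [[0.4185, -0.0988], [0.4198, -0.099], [0.421, -0.0991], [0.4222, -0.0992]]
[ 217  213   40   36 1117] [236.2 230.9] [[0.4436, -0.196], [0.4439, -0.1926], [0.4443, -0.1892], [0.4446, -0.1858]]
```

View pics/w20.png

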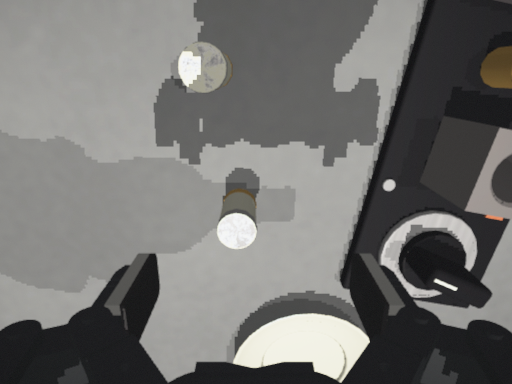

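{"api": "carry_out", "payload": {
  "moves": [
    [[-0.0043, -0.0094, 0, 0.33, 0, 0.75, 0], [0, 0, 0, 0, 0, 0, 0], [0, 0, 0, 0, 0, 0, 0]]
  ]
}}

```text
time_s: 28.3
tool_pos: [0.4452, -0.1901, 0.1559]
tool_rot: [3.138, 0.002, 1.571]
ft_force: [0.4, -0.2, -0.1]
width: 1.0
```

```bash
python3 -c "
from h import *
go(.4443,-.1892,.103)"
```

```text
t 28.3 pos [ 0.4452 -0.1901  0.1559] shift mm [ 1.1 -1.1 52.9] rot deg [ 0.18  0.14 -0.01]
```

{"api": "carry_out", "payload": {
  "moves": [
    [[0.001, -0.001, 0, 0.18, 0.14, 0, 0], [0, 0, 0.01, 0, 0, 0, 0], [0, 0, 0.012, 0, 0, 0, 0], [0, 0, 0.012, 0, 0, 0, 0], [0, 0, 0.012, 0, 0, 0, 0], [0, 0, 0.006, 0, 0, 0, 0], [0, 0, 0, 0, 0, 0, 0]]
  ]
}}

```text
time_s: 29.0
tool_pos: [0.445, -0.1901, 0.1018]
tool_rot: [3.138, 0.002, 1.569]
ft_force: [0.4, -0.4, 0.1]
width: 0.999
```

```bash
python3 -c "
from h import *
go(.4443,-.1892,.103)"
```

```text
t 29.0 pos [ 0.445  -0.1901  0.1018] shift mm [ 0.9 -0.7 -1.2] rot deg [ 0.21  0.11 -0.08]
```

{"api": "carry_out", "payload": {
  "moves": [
    [[0.001, -0.0007, -0.001, 0.2, 0.1, 0, 0.4], [0, 0, 0, 0, 0, 0, 0.6], [0, 0, 0, 0, 0, 0, 0.8], [0, 0, 0, 0, 0, 0, 1], [0, 0, 0, 0, 0, 0, 1], [0, 0, 0, 0, 0, 0, 1], [0, 0, 0, 0, 0, 0, 1], [0, 0, 0, 0, 0, 0, 1]]
  ]
}}

```text
time_s: 29.8
tool_pos: [0.4451, -0.1895, 0.1044]
tool_rot: [3.14, 0.001, 1.57]
ft_force: [0.1, 0.4, -0.5]
width: 0.257
```

```bash
python3 -c "
from h import *
go(.4443,-.1892,.103)"
```

```text
t 29.8 pos [ 0.4451 -0.1895  0.1044] shift mm [ 0.3 -0.8  1.4] rot deg [ 0.12  0.08 -0.07]
```

{"api": "carry_out", "payload": {
  "moves": [
    [[0, 0, -0.015, 0, 0, 0, 1], [0, 0, -0.03, 0, 0, 0, 1], [0, 0, -0.04, 0, 0, 0, 1], [0, 0, -0.03, 0, 0, 0, 1], [0, 0, -0.015, 0, 0, 0, 1], [0.015, 0.017, 0, 0, 0, 0, 1], [0.03, 0.034, 0, 0, 0, 0, 1], [0.03, 0.034, 0, 0, 0, 0, 1], [0.03, 0.034, 0, 0, 0, 0, 1], [0.028, 0.03, 0, 0, 0, 0, 1], [0.01, 0.01, 0, 0, 0, 0, 1], [0, 0, 0, 0, 0, 0, 1], [0, 0, 0, 0, 0, 0, 1]]
  ]
}}

```text
time_s: 31.1
tool_pos: [0.6083, -0.0422, 0.2382]
tool_rot: [-3.141, 0.001, 1.565]
ft_force: [0.2, -0.3, -0.2]
width: 0.259
```

```bash
python3 -c "
from h import *
go(.6092,-.0413,.185)
o=obs();im=robot.snapshot('wrist')
K,E=cam('wrist',o); print(proj(K,E,[.6092,-.0413,.062]))
cv2.imwrite('pics/w21.png',cv2.resize(im[80:330,130:380],None,fx=2.4,fy=2.4))"
```

```text
t 31.1 pos [ 0.6083 -0.0422  0.2382] shift mm [ 1.   0.9 53.2] rot deg [-0.02  0.07 -0.33]
[254.75447664 186.22436057]
```

View pics/w21.png

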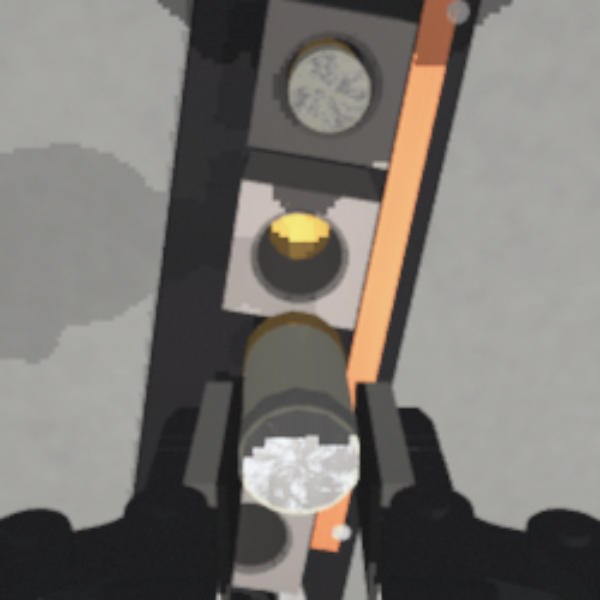

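{"api": "carry_out", "payload": {
  "moves": [
    [[0, 0, 0.012, 0, 0, 0, 1], [0, 0, 0.02, 0, 0, 0, 1], [0, 0, 0.018, 0, 0, 0, 1], [0, 0, 0.008, 0, 0, 0, 1], [0, 0, 0, 0, 0, 0, 1], [0, 0, 0, 0, 0, 0, 1]]
  ]
}}

```text
time_s: 31.75
tool_pos: [0.603, -0.0487, 0.177]
tool_rot: [-3.138, 0.002, 1.555]
ft_force: [-0.7, -0.6, 0.2]
width: 0.261
```

```bash
python3 -c "
from h import *
go(.6092,-.0415,.172)"
```

```text
t 31.75 pos [ 0.603  -0.0487  0.177 ] shift mm [7.3 6.1 5. ] rot deg [-0.19  0.12 -0.92]
```

{"api": "carry_out", "payload": {
  "moves": [
    [[0.0073, 0.0061, 0, -0.19, 0.12, -0.92, 1], [0, 0, 0, 0, 0, 0, 1], [0, 0, 0, 0, 0, 0, 1], [0, 0, 0, 0, 0, 0, 1]]
  ]
}}

```text
time_s: 32.15
tool_pos: [0.6111, -0.0413, 0.1795]
tool_rot: [3.137, 0.0, 1.572]
ft_force: [0.3, 0.2, -0.7]
width: 0.258
```

```bash
python3 -c "
from h import *
go(.6092,-.0415,.172)"
```

```text
t 32.15 pos [ 0.6111 -0.0413  0.1795] shift mm [-0.2 -1.9  7.5] rot deg [0.26 0.03 0.07]
```

{"api": "carry_out", "payload": {
  "moves": [
    [[-0.0002, -0.0019, 0, 0.26, 0, 0, 1], [0, 0, 0.005, 0, 0, 0, 1], [0, 0, 0, 0, 0, 0, 1]]
  ]
}}

```text
time_s: 32.45
tool_pos: [0.6093, -0.0413, 0.1747]
tool_rot: [3.141, 0.001, 1.572]
ft_force: [-0.8, -0.0, 0.2]
width: 0.256
```

```bash
python3 -c "
from h import *
go(.6092,-.0415,.172)
o=obs();im=robot.snapshot('wrist')
cv2.imwrite('pics/w22.png',cv2.resize(im[130:330,180:340],None,fx=3,fy=3,interpolation=2))"
```

```text
t 32.45 pos [ 0.6093 -0.0413  0.1747] shift mm [-0.2 -0.1  2.7] rot deg [0.03 0.04 0.09]
```

View pics/w22.png

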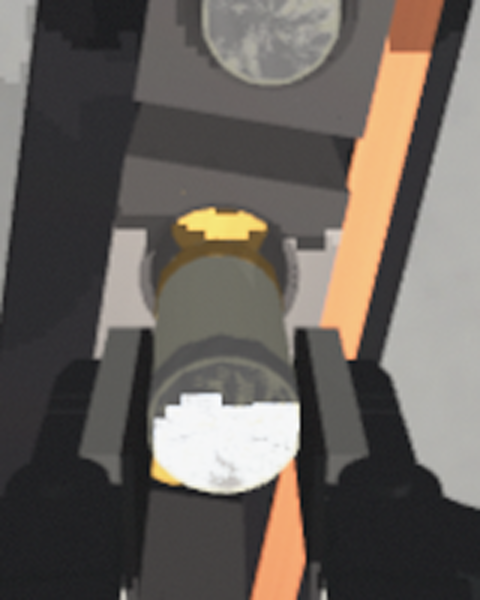

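{"api": "carry_out", "payload": {
  "moves": [
    [[0, 0, 0.005, 0, 0, 0, 1], [0, 0, 0.006, 0, 0, 0, 1], [0, 0, 0.006, 0, 0, 0, 1]]
  ]
}}

```text
time_s: 32.8
tool_pos: [0.61, -0.0416, 0.1575]
tool_rot: [3.139, 0.001, 1.572]
ft_force: [0.4, 0.6, -0.2]
width: 0.259
```

```bash
python3 -c "
from h import *
go(.6092,-.0415,.1364)"
```

```text
t 32.8 pos [ 0.61   -0.0416  0.1575] shift mm [ 0.1 -0.8 21.1] rot deg [0.14 0.06 0.09]
```

{"api": "carry_out", "payload": {
  "moves": [
    [[0, -0.0008, 0.004, 0.1, 0, 0, 1], [0, -0.0002, 0.005, 0, 0, 0, 1], [0, 0, 0.005, 0, 0, 0, 1], [0, 0, 0.003, 0, 0, 0, 1]]
  ]
}}

```text
time_s: 33.2
tool_pos: [0.6081, -0.0415, 0.1376]
tool_rot: [-3.14, 0.001, 1.572]
ft_force: [0.3, 0.5, -0.2]
width: 0.26
```

Bottom is ~1 mm above home; I'll release and raise.

{"api": "carry_out", "payload": {
  "moves": [
    [[0, 0.0005, 0, 0, 0, 0, 0.9], [0, 0, 0, 0, 0, 0, 0.7], [0, 0, 0, 0, 0, 0, 0.5], [0, 0, 0, 0, 0, 0, 0.3], [0, 0, 0, 0, 0, 0, 0.3], [0, 0, -0.01, 0, 0, 0, 0.3], [0, 0, -0.025, 0, 0, 0, 0.3], [0, 0, -0.03, 0, 0, 0, 0.2], [0, 0, -0.04, 0, 0, 0, 0], [0, 0, -0.03, 0, 0, 0, 0], [0, 0, 0, 0, 0, 0, 0], [0, 0, 0, 0, 0, 0, 0]]
  ]
}}

```text
time_s: 34.4
tool_pos: [0.609, -0.0414, 0.2825]
tool_rot: [3.14, 0.001, 1.572]
ft_force: [-0.5, -0.3, -0.0]
width: 0.998
```

```bash
python3 -c "
from h import *
go(.4284,-.0985,.28)
o=obs();im=robot.snapshot('wrist');fuses(im,o)
cv2.imwrite('pics/w23.png',im)"
```

```text
t 34.4 pos [ 0.609  -0.0414  0.2825] shift mm [ -56.9 -180.7    2.3] rot deg [0.07 0.07 0.08]
[ 76  97  26  26 460] [ 88.5 110.1] [[0.4549, 0.0094], [0.4583, 0.0101], [0.4617, 0.0108], [0.465, 0.0115]]
[250 106  29  21 392] [262.9 116.8] [[0.6181, 0.0034], [0.6179, 0.0042], [0.6177, 0.005], [0.6175, 0.0058]]
[239 164  27  26 545] [251.6 176.4] [[0.6073, -0.0552], [0.6073, -0.0531], [0.6074, -0.051], [0.6074, -0.0489]]
[ 58 216  23  20 358] [ 69.4 225.4] [[0.4163, -0.1089], [0.4205, -0.1056], [0.4247, -0.1023], [0.4289, -0.0991]]
[ 142  339   66   43 1593] [173.1 356.9] [[0.5116, -0.2844], [0.5137, -0.2773], [0.5159, -0.2702], [0.518, -0.2631]]
```

View pics/w23.png

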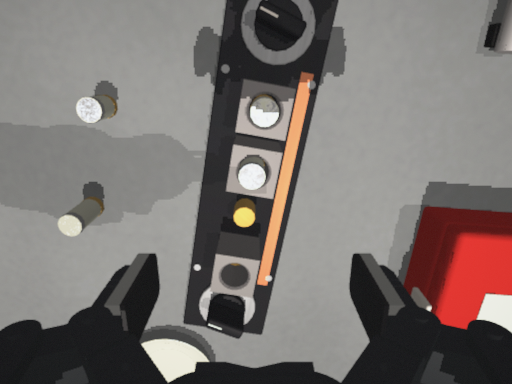

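Both fuses are seated and the two remaining ones haven't moved. Next is fuse_52.

{"api": "carry_out", "payload": {
  "moves": [
    [[-0.006, -0.02, 0, 0, 0, 0, 0], [-0.012, -0.038, 0, 0, 0, 0, 0], [-0.012, -0.038, 0, 0, 0, 0, 0], [-0.012, -0.038, 0, 0, 0, 0, 0], [-0.012, -0.036, 0, 0, 0, 0, 0], [-0.004, -0.012, 0, 0, 0, 0, 0], [0, 0, 0, 0, 0, 0, 0], [0, 0, 0, 0, 0, 0, 0], [0, 0, 0, 0, 0, 0, 0]]
  ]
}}

```text
time_s: 35.35
tool_pos: [0.4192, -0.0993, 0.274]
tool_rot: [-3.133, -0.003, 1.574]
ft_force: [0.0, 0.2, 0.7]
width: 1.001
```

```bash
python3 -c "
from h import *
go(.4288,-.0987,.16)
o=obs();im=robot.snapshot('wrist');fuses(im,o)"
```

```text
t 35.35 pos [ 0.4192 -0.0993  0.274 ] shift mm [  0.2  10.6 114. ] rot deg [-0.49 -0.18  0.18]
[253 160  26  25 489] [265.9 172.1] [[0.4291, -0.1051], [0.4289, -0.1031], [0.4286, -0.1011], [0.4284, -0.0992]]
[314 355  26  25 353] [329.6 367.7] [[0.5085, -0.3471], [0.5065, -0.3397], [0.5045, -0.3323], [0.5025, -0.3249]]
```

{"api": "carry_out", "payload": {
  "moves": [
    [[0, 0.01, 0, -0.49, -0.18, 0.18, 0], [0, 0, 0.02, 0, 0, 0, 0], [0, 0, 0.03, 0, 0, 0, 0], [0, 0, 0.03, 0, 0, 0, 0], [0, 0, 0.02, 0, 0, 0, 0], [0, 0, 0, 0, 0, 0, 0], [0, 0, 0, 0, 0, 0, 0]]
  ]
}}

```text
time_s: 36.1
tool_pos: [0.4415, -0.0991, 0.1715]
tool_rot: [3.13, 0.003, 1.576]
ft_force: [-0.5, -0.7, 0.5]
width: 1.0
```

```bash
python3 -c "
from h import *
go(.4285,-.099,.11)
o=obs();im=robot.snapshot('wrist');fuses(im,o)"
```

```text
t 36.1 pos [ 0.4415 -0.0991  0.1715] shift mm [  0.4 -13.7  61.4] rot deg [0.64 0.16 0.31]
[ 211  200   38   34 1009] [229.8 216.2] [[0.4271, -0.1081], [0.4275, -0.105], [0.428, -0.102], [0.4284, -0.0989]]
```

{"api": "carry_out", "payload": {
  "moves": [
    [[0, -0.0135, 0, 0.64, 0.16, 0.31, 0], [0, 0, 0, 0, 0, 0, 0], [0, 0, 0, 0, 0, 0, 0], [0, 0, 0, 0, 0, 0, 0]]
  ]
}}

```text
time_s: 36.55
tool_pos: [0.4289, -0.0999, 0.1747]
tool_rot: [3.137, 0.002, 1.571]
ft_force: [0.3, 0.1, 1.0]
width: 1.002
```

```bash
python3 -c "
from h import *
go(.4285,-.099,.11)"
```

```text
t 36.55 pos [ 0.4289 -0.0999  0.1747] shift mm [ 1.  -0.7 64.7] rot deg [ 0.27  0.11 -0.02]
```

{"api": "carry_out", "payload": {
  "moves": [
    [[0.001, -0.0007, 0, 0.27, 0.11, 0, 0], [0, 0, 0.01, 0, 0, 0, 0], [0, 0, 0.015, 0, 0, 0, 0], [0, 0, 0.015, 0, 0, 0, 0], [0, 0, 0.015, 0, 0, 0, 0], [0, 0, 0.007, 0, 0, 0, 0], [0, 0, 0, 0, 0, 0, 0]]
  ]
}}

```text
time_s: 37.25
tool_pos: [0.4292, -0.0992, 0.1094]
tool_rot: [3.139, 0.001, 1.57]
ft_force: [0.6, 0.3, -0.3]
width: 0.999
```

```bash
python3 -c "
from h import *
go(.4285,-.099,.11)"
```

```text
t 37.25 pos [ 0.4292 -0.0992  0.1094] shift mm [ 0.2 -0.7 -0.6] rot deg [ 0.15  0.06 -0.02]
```

{"api": "carry_out", "payload": {
  "moves": [
    [[0, -0.0007, -0.0008, 0.15, 0, 0, 0.4], [0, 0, 0, 0, 0, 0, 0.6], [0, 0, 0, 0, 0, 0, 0.8], [0, 0, 0, 0, 0, 0, 1], [0, 0, 0, 0, 0, 0, 1], [0, 0, 0, 0, 0, 0, 1], [0, 0, 0, 0, 0, 0, 1], [0, 0, 0, 0, 0, 0, 1]]
  ]
}}

```text
time_s: 38.05
tool_pos: [0.4294, -0.0996, 0.112]
tool_rot: [3.139, 0.002, 1.57]
ft_force: [-0.1, 0.1, -1.3]
width: 0.26
```

```bash
python3 -c "
from h import *
go(.5904,-.1498,.25)"
```

```text
t 38.05 pos [ 0.4294 -0.0996  0.112 ] shift mm [ -50.5  161.3 -137.5] rot deg [ 0.13  0.12 -0.02]
```

{"api": "carry_out", "payload": {
  "moves": [
    [[0, 0, -0.015, 0, 0, 0, 1], [0, 0, -0.03, 0, 0, 0, 1], [0, 0, -0.04, 0, 0, 0, 1], [0, 0, -0.035, 0, 0, 0, 1], [0, 0, -0.015, 0, 0, 0, 1], [-0.006, 0.018, 0, 0, 0, 0, 1], [-0.011, 0.036, 0, 0, 0, 0, 1], [-0.011, 0.036, 0, 0, 0, 0, 1], [-0.011, 0.034, 0, 0, 0, 0, 1], [-0.008, 0.025, 0, 0, 0, 0, 1], [-0.003, 0.01, 0, 0, 0, 0, 1], [0, 0, 0, 0, 0, 0, 1], [0, 0, 0, 0, 0, 0, 1], [0, 0, 0, 0, 0, 0, 1]]
  ]
}}

```text
time_s: 39.45
tool_pos: [0.5902, -0.1495, 0.2493]
tool_rot: [-3.138, -0.001, 1.57]
ft_force: [-0.4, -0.3, -1.9]
width: 0.258
```

```bash
python3 -c "
from h import *
go(.5904,-.1498,.182)
o=obs();im=robot.snapshot('wrist')
K,E=cam('wrist',o); print(proj(K,E,[.5904,-.1498,.062]))
cv2.imwrite('pics/w24.png',cv2.resize(im[80:330,130:380],None,fx=2.4,fy=2.4))"
```

```text
t 39.45 pos [ 0.5902 -0.1495  0.2493] shift mm [-0.4  0.5 67.3] rot deg [-0.22 -0.04 -0.02]
[254.63771917 183.73362449]
```

View pics/w24.png

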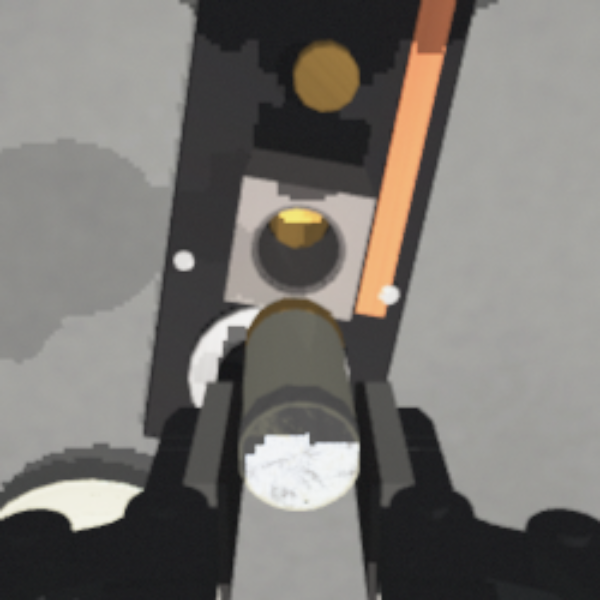

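{"api": "carry_out", "payload": {
  "moves": [
    [[0, 0, 0.01, 0, 0, 0, 1], [0, 0, 0.015, 0, 0, 0, 1], [0, 0, 0.015, 0, 0, 0, 1], [0, 0, 0.014, 0, 0, 0, 1], [0, 0, 0.008, 0, 0, 0, 1], [0, 0, 0, 0, 0, 0, 1], [0, 0, 0, 0, 0, 0, 1]]
  ]
}}

```text
time_s: 40.2
tool_pos: [0.5862, -0.148, 0.1843]
tool_rot: [-3.137, -0.001, 1.571]
ft_force: [0.0, 0.3, -1.4]
width: 0.258
```

```bash
python3 -c "
from h import *
go(.5904,-.1498,.182)"
```

```text
t 40.2 pos [ 0.5862 -0.148   0.1843] shift mm [-1.8  4.2  2.3] rot deg [-0.28 -0.06 -0.02]
```

{"api": "carry_out", "payload": {
  "moves": [
    [[-0.0018, 0.0042, 0, -0.28, 0, 0, 1], [0, 0, 0, 0, 0, 0, 1], [0, 0, 0, 0, 0, 0, 1]]
  ]
}}

```text
time_s: 40.5
tool_pos: [0.5916, -0.1503, 0.186]
tool_rot: [3.138, 0.0, 1.57]
ft_force: [0.4, 0.9, -1.4]
width: 0.262
```

```bash
python3 -c "
from h import *
go(.5904,-.1498,.18)"
```

```text
t 40.5 pos [ 0.5916 -0.1503  0.186 ] shift mm [ 0.5 -1.2  6. ] rot deg [ 0.18  0.   -0.02]
```

{"api": "carry_out", "payload": {
  "moves": [
    [[0.0005, -0.0012, 0, 0.18, 0, 0, 1], [0, 0, 0.004, 0, 0, 0, 1], [0, 0, 0, 0, 0, 0, 1]]
  ]
}}

```text
time_s: 40.8
tool_pos: [0.5908, -0.1499, 0.1826]
tool_rot: [3.14, 0.001, 1.571]
ft_force: [-0.5, 0.7, -0.6]
width: 0.259
```

```bash
python3 -c "
from h import *
go(.5904,-.1498,.18)
o=obs();im=robot.snapshot('wrist')
cv2.imwrite('pics/w25.png',cv2.resize(im[130:330,180:340],None,fx=3,fy=3,interpolation=2))"
```

```text
t 40.8 pos [ 0.5908 -0.1499  0.1826] shift mm [ 0.2 -0.4  2.6] rot deg [ 0.08  0.04 -0.02]
```

View pics/w25.png

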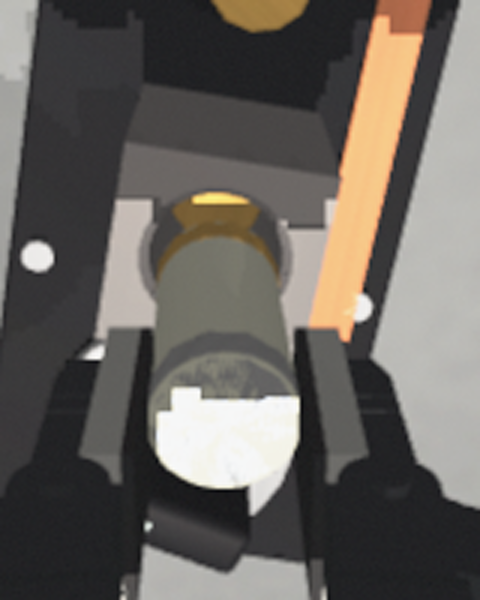

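{"api": "carry_out", "payload": {
  "moves": [
    [[0, -0.0007, 0.003, 0, 0, 0, 1], [0, 0, 0.006, 0, 0, 0, 1], [0, 0, 0.006, 0, 0, 0, 1], [0, 0, 0.005, 0, 0, 0, 1]]
  ]
}}

```text
time_s: 41.25
tool_pos: [0.5906, -0.1501, 0.1618]
tool_rot: [3.139, 0.001, 1.571]
ft_force: [-0.1, 0.0, -1.0]
width: 0.258
```

```bash
python3 -c "
from h import *
go(.5904,-.1498,.137)"
```

```text
t 41.25 pos [ 0.5906 -0.1501  0.1618] shift mm [ 0.3 -0.2 24.8] rot deg [ 0.15  0.07 -0.02]
```

{"api": "carry_out", "payload": {
  "moves": [
    [[0, -0.0003, 0.005, 0.1, 0, 0, 1], [0, -0.0003, 0.006, 0, 0, 0, 1], [0, 0, 0.006, 0, 0, 0, 1], [0, 0, 0.004, 0, 0, 0, 1]]
  ]
}}

```text
time_s: 41.65
tool_pos: [0.5894, -0.1499, 0.1379]
tool_rot: [-3.141, 0.001, 1.571]
ft_force: [0.3, -0.3, -1.7]
width: 0.257
```

{"api": "carry_out", "payload": {
  "moves": [
    [[0, 0.0005, 0, 0, 0, 0, 0.9], [0, 0, 0, 0, 0, 0, 0.7], [0, 0, 0, 0, 0, 0, 0.5], [0, 0, 0, 0, 0, 0, 0.3], [0, 0, 0, 0, 0, 0, 0.3], [0, 0, -0.01, 0, 0, 0, 0.3], [0, 0, -0.025, 0, 0, 0, 0.3], [0, 0, -0.03, 0, 0, 0, 0.2], [0, 0, -0.04, 0, 0, 0, 0], [0, 0, -0.02, 0, 0, 0, 0], [0, 0, 0, 0, 0, 0, 0], [0, 0, 0, 0, 0, 0, 0]]
  ]
}}

```text
time_s: 42.85
tool_pos: [0.5903, -0.15, 0.2719]
tool_rot: [3.139, 0.002, 1.571]
ft_force: [-0.3, -0.1, -0.7]
width: 1.001
```

```bash
python3 -c "
from h import *
o=obs();im=robot.snapshot('wrist');fuses(im,o); print(o['tool_pos'],o['tool_rot'],o['joint_positions'])
cv2.imwrite('pics/w26.png',im)
s=robot.snapshot('side');cv2.imwrite('pics/sd26.png',cv2.resize(s[150:280,180:360],None,fx=4,fy=4,interpolation=2))"
```

```text
[237 166  28  27 575] [250.6 179.1] [[0.5881, -0.1634], [0.5881, -0.1613], [0.5882, -0.1591], [0.5882, -0.1569]]
[211 199  61  55 912] [240.9 220. ] [[0.5781, -0.2066], [0.5784, -0.2035], [0.5787, -0.2003], [0.5789, -0.1972]]
[ 0.59032742 -0.14995775  0.27189229] [3.13910610e+00 1.78022959e-03 1.57050938e+00] [-3.69606436e-01  4.54764133e-01 -8.21163998e-02  1.03095427e+00
 -7.62590639e-04  1.20147349e+00]
```

View pics/w26.png

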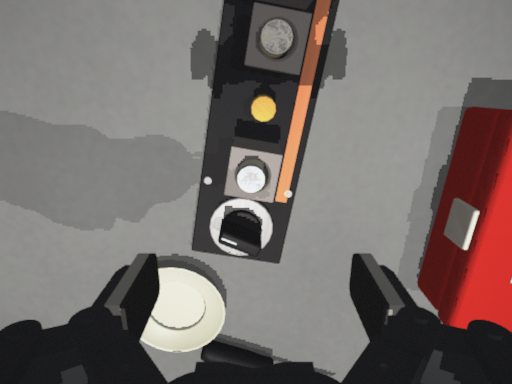

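View pics/sd26.png

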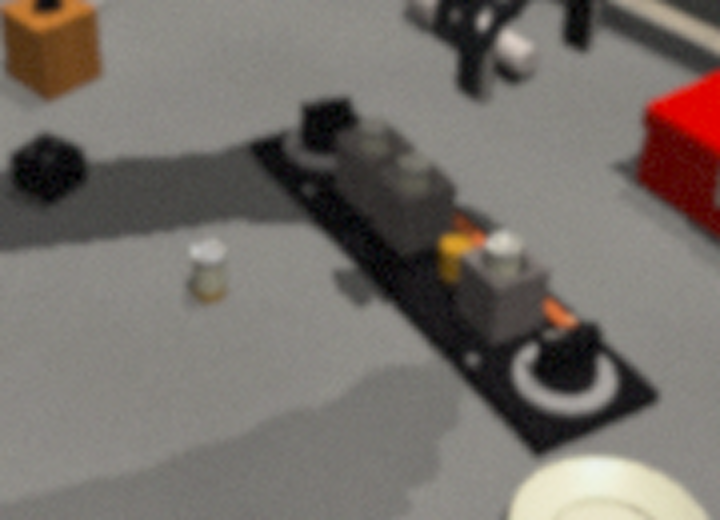

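All three stand proud the same, and fuse_38 is untouched. Now the right bolt's bar angle.

```bash
python3 -c "
from h import *
im=cv2.imread('pics/w26.png');K,E=cam('wrist',obs())
cv2.imwrite('pics/w26a.png',cv2.resize(im[190:270,190:295],None,fx=6,fy=6,interpolation=2))
im=cv2.imread('pics/w23.png')
cv2.imwrite('pics/w23a.png',cv2.resize(im[0:70,230:325],None,fx=6,fy=6,interpolation=2))
print(proj(K,E,[.5779,-.2212,.056]))
"
```

```text
[240.68939874 245.6381801 ]
```

View pics/w26a.png

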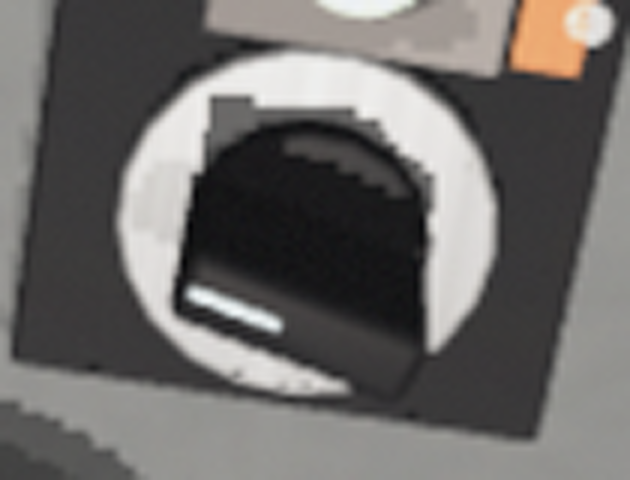

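View pics/w23a.png

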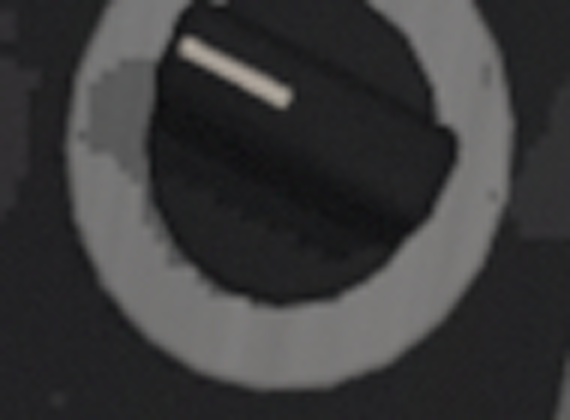

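```bash
python3 -c "
from h import *
def ang(o,a,b,z=.056):
    K,E=cam('wrist',o);p,q=ray(K,E,a,z),ray(K,E,b,z);print(p,q,np.arctan2(*(q-p)[1::-1]), np.linalg.norm(q-p))
ang(obs(),(221.3,238.7),(237,244.5))
ang(obs(),(190+175/6,190+315/6),(190+400/6,190+397/6))
o=dict(tool_pos=[.609,-.0414,.2825],tool_rot=[3.14,.001,1.572])
ang(o,(260,7.2),(278.3,16.7))
go(.5779,-.2212,.2,np.pi-.173-.25)
"
```

```text
[ 0.55972457 -0.21384655  0.056     ] [ 0.57441728 -0.2199855   0.056     ] -0.39577551078414597 0.015923643873784286
[ 0.55757858 -0.21784502  0.056     ] [ 0.59309412 -0.23255531  0.056     ] -0.39268151596537393 0.03844146099792679
[0.61439306 0.09135953 0.056     ] [0.62896581 0.0846453  0.056     ] -0.4317485305023403 0.01604512112760518
t 42.95 pos [ 0.59   -0.1498  0.2709] shift mm [-71.3 -12.1  70.9] rot deg [ 1.000e-02  9.000e-02 -6.578e+01]
```

{"api": "carry_out", "payload": {
  "moves": [
    [[-0.018, -0.003, 0, 0, 0, 0, 0], [-0.035, -0.006, 0, 0, 0, 0, 0], [-0.018, -0.003, 0, 0, 0, 0, 0.3], [0, 0, 0, 0, 0, -8.4, 0.4], [0, 0, 0, 0, 0, -8.4, 0.4], [0, 0, 0, 0, 0, -8.4, 0.4], [0, 0, 0, 0, 0, -8.4, 0.4], [0, 0, 0, 0, 0, -8.4, 0.4], [0, 0, 0, 0, 0, -8.4, 0.4], [0, 0, 0, 0, 0, -8.4, 0.4], [0, 0, 0, 0, 0, -8.4, 0.4], [0, 0, 0, 0, 0, 0, 0.4], [0, 0, 0, 0, 0, 0, 0.4]]
  ]
}}

```text
time_s: 44.25
tool_pos: [0.5662, -0.233, 0.2495]
tool_rot: [-3.14, -0.032, 2.77]
ft_force: [-0.6, -0.1, -0.2]
width: 0.6
```

```bash
python3 -c "
from h import *
go(.5779,-.2212,.2,np.pi-.394)
o=obs();print(o['width'],o['joint_positions'])
K,E=cam('wrist',o);im=robot.snapshot('wrist');print(proj(K,E,[.5779,-.2212,.056]))
cv2.imwrite('pics/w27.png',im)
"
```

```text
t 44.25 pos [ 0.5662 -0.233   0.2495] shift mm [-8.2 15.3 49.2] rot deg [-0.13 -1.86  1.28]
0.6001331569149577 [-0.50845804  0.49933029 -0.06968137  1.03369642 -0.00633926 -0.13675468]
[272.44838532 195.11375997]
```

View pics/w27.png

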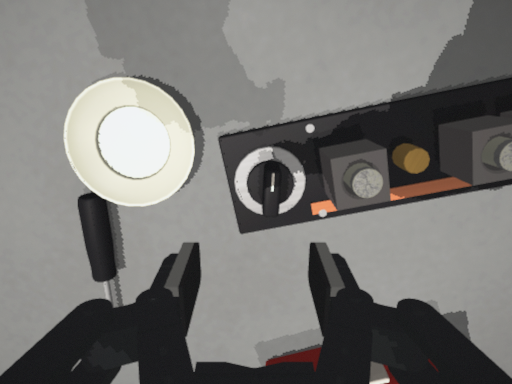

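{"api": "carry_out", "payload": {
  "moves": [
    [[-0.008, 0.015, 0, -0.13, -1.86, 1.28, 0.45], [0, 0, 0, 0, 0, 0, 0.45], [0, 0, 0, 0, 0, 0, 0.45], [0, 0, 0, 0, 0, 0, 0.45]]
  ]
}}

```text
time_s: 44.7
tool_pos: [0.578, -0.2229, 0.2479]
tool_rot: [-3.141, -0.003, 2.741]
ft_force: [0.1, 0.3, -0.9]
width: 0.546
```

```bash
python3 -c "
from h import *
go(.5779,-.2212,.15,np.pi-.394)
o=obs();print(o['width'])
K,E=cam('wrist',o);im=robot.snapshot('wrist');print(proj(K,E,[.5779,-.2212,.056]))
cv2.imwrite('pics/w28.png',im)
"
```

```text
t 44.7 pos [ 0.578  -0.2229  0.2479] shift mm [ 0.5  1.7 97.9] rot deg [-0.06 -0.16 -0.36]
0.5460125696482734
[255.85945562 180.57235192]
```

View pics/w28.png

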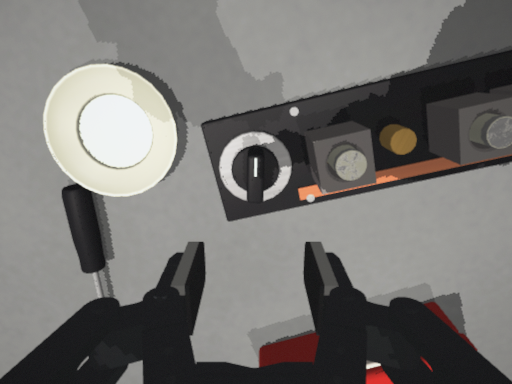

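{"api": "carry_out", "payload": {
  "moves": [
    [[0.0005, 0.0017, 0.01, 0, 0, -0.36, 0.45], [0, 0, 0.025, 0, 0, 0, 0.45], [0, 0, 0.03, 0, 0, 0, 0.45], [0, 0, 0.02, 0, 0, 0, 0.45], [0, 0, 0, 0, 0, 0, 0.45], [0, 0, 0, 0, 0, 0, 0.45]]
  ]
}}

```text
time_s: 45.35
tool_pos: [0.5772, -0.2222, 0.1589]
tool_rot: [-3.14, -0.003, 2.747]
ft_force: [0.3, -0.4, 0.5]
width: 0.55
```

```bash
python3 -c "
from h import *
go(.5779,-.2212,.104,np.pi-.394)
"
```

```text
t 45.35 pos [ 0.5772 -0.2222  0.1589] shift mm [-0.4  1.3 54.9] rot deg [-0.09 -0.16 -0.04]
```

{"api": "carry_out", "payload": {
  "moves": [
    [[-0.0004, 0.0015, 0.005, 0, 0, 0, 0.45], [0, 0, 0.013, 0, 0, 0, 0.45], [0, 0, 0.013, 0, 0, 0, 0.45], [0, 0, 0.013, 0, 0, 0, 0.45], [0, 0, 0.008, 0, 0, 0, 0.45], [0, 0, 0, 0, 0, 0, 0.45]]
  ]
}}

```text
time_s: 45.95
tool_pos: [0.5795, -0.2217, 0.1051]
tool_rot: [-3.139, 0.002, 2.747]
ft_force: [-1.2, 0.3, 0.0]
width: 0.548
```

```bash
python3 -c "
from h import *
go(.5779,-.2212,.104,np.pi-.394)
im=robot.snapshot('wrist')
cv2.imwrite('pics/w29.png',im)
"
```

```text
t 45.95 pos [ 0.5795 -0.2217  0.1051] shift mm [ 1.7 -0.2  1.1] rot deg [-0.12  0.09 -0.03]
```

View pics/w29.png

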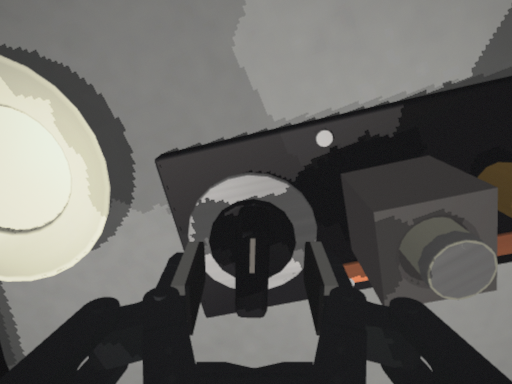

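Aligned over the bar. I'll close and see.

{"api": "carry_out", "payload": {
  "moves": [
    [[0.0017, 0, 0, 0, 0, 0, 0.6], [0, 0, 0, 0, 0, 0, 0.8], [0, 0, 0, 0, 0, 0, 1], [0, 0, 0, 0, 0, 0, 1], [0, 0, 0, 0, 0, 0, 1], [0, 0, 0, 0, 0, 0, 1], [0, 0, 0, 0, 0, 0, 1]]
  ],
  "newtons": 40
}}

```text
time_s: 46.7
tool_pos: [0.5782, -0.2221, 0.1064]
tool_rot: [-3.138, 0.003, 2.747]
ft_force: [-1.0, -1.6, -2.2]
width: 0.155
```

```bash
python3 -c "
from h import *
go(.5779,-.2212,.104,np.pi/2)
"
```

```text
t 46.7 pos [ 0.5782 -0.2221  0.1064] shift mm [0.7 0.7 2.4] rot deg [-6.000e-02  2.800e-01  6.737e+01]
```

{"api": "carry_out", "payload": {
  "moves": [
    [[0, 0, 0, 0, 0, 4, 1], [0, 0, 0, 0, 0, 6, 1], [0, 0, 0, 0, 0, 6, 1], [0, 0, 0, 0, 0, 6, 1]]
  ]
}}

```text
time_s: 47.1
tool_pos: [0.578, -0.2225, 0.1064]
tool_rot: [-3.138, 0.005, 2.348]
ft_force: [-0.7, -1.5, -2.7]
width: 0.155
```

```bash
python3 -c "
from h import *
go(.5779,-.2214,.106,np.pi/2);o=obs();print(o['ft_force'],o['wrist_torque'])
"
```

```text
t 47.1 pos [ 0.578  -0.2225  0.1064] shift mm [0.8 0.7 0.3] rot deg [-0.08  0.33 44.54]
[-0.6515975  -1.51097554 -2.66559143] [-0.16141988  0.05996268  0.0455037 ]
```

Smooth. Continuing.

{"api": "carry_out", "payload": {
  "moves": [
    [[0, 0, 0, 0, 0, 6, 1], [0, 0, 0, 0, 0, 6, 1], [0, 0, 0, 0, 0, 6, 1], [0, 0, 0, 0, 0, 6, 1], [0, 0, 0, 0, 0, 6, 1]]
  ]
}}

```text
time_s: 47.6
tool_pos: [0.5773, -0.2229, 0.1064]
tool_rot: [-3.139, 0.007, 1.802]
ft_force: [-0.9, -1.1, -1.8]
width: 0.155
```

```bash
python3 -c "
from h import *
go(.5779,-.2214,.106,np.pi/2);o=obs();print(o['ft_force'],o['wrist_torque'])
"
```

```text
t 47.6 pos [ 0.5773 -0.2229  0.1064] shift mm [1.4 0.9 0.4] rot deg [-0.09  0.39 13.25]
[-0.87974573 -1.06208094 -1.82056679] [-0.17096965  0.0290613   0.06628348]
```

{"api": "carry_out", "payload": {
  "moves": [
    [[0, 0, 0, 0, 0, 5, 1], [0, 0, 0, 0, 0, 5, 1]]
  ]
}}

```text
time_s: 47.8
tool_pos: [0.577, -0.223, 0.1064]
tool_rot: [-3.14, 0.007, 1.62]
ft_force: [-0.9, -0.7, -2.0]
width: 0.155
```

{"api": "carry_out", "payload": {
  "moves": [
    [[0, 0, 0, 0, 0, 4, 1], [0, 0, 0, 0, 0, 4, 1]]
  ]
}}

```text
time_s: 48.0
tool_pos: [0.5769, -0.223, 0.1065]
tool_rot: [-3.14, 0.008, 1.479]
ft_force: [-1.0, -1.3, -0.5]
width: 0.158
```

```bash
python3 -c "
from h import *
go(.5779,-.2214,.106,np.pi/2);o=obs();print(o['ft_force'],o['wrist_torque'])
"
```

```text
t 48.0 pos [ 0.5769 -0.223   0.1065] shift mm [1.7 0.8 0.5] rot deg [-0.09  0.46 -5.28]
[-1.01528029 -1.30354747 -0.51983596] [-0.35237591  0.12603862  2.21907927]
```

{"api": "carry_out", "payload": {
  "moves": [
    [[0, 0, 0, 0, 0, 2, 1]]
  ]
}}

```text
time_s: 48.1
tool_pos: [0.5768, -0.2221, 0.1065]
tool_rot: [-3.14, 0.007, 1.448]
ft_force: [-3.2, 12.4, 12.3]
width: 0.153
```

```bash
python3 -c "
from h import *
go(.5779,-.2214,.106,np.pi/2);o=obs();print(o['ft_force'],o['wrist_torque'],o['width'])
im=robot.snapshot('wrist')
cv2.imwrite('pics/w30.png',im)
"
```

```text
t 48.1 pos [ 0.5768 -0.2221  0.1065] shift mm [0.8 1.  0.5] rot deg [-0.11  0.37 -7.02]
[-3.18907323 12.36109609 12.34370259] [2.17067266 0.03629546 0.92642776] 0.1530636085721241
```

View pics/w30.png

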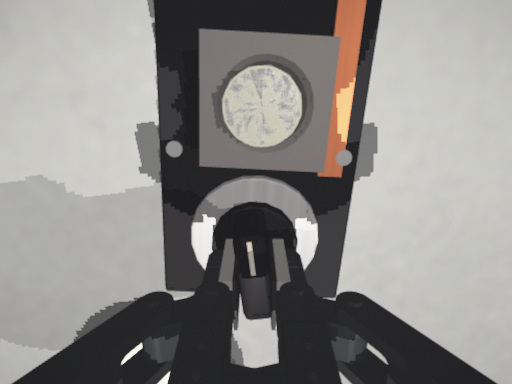

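{"api": "carry_out", "payload": {
  "moves": [
    [[0, 0, 0, 0, 0, 0, 0.9], [0, 0, 0, 0, 0, 0, 0.7], [0, 0, 0, 0, 0, 0, 0.45], [0, 0, 0, 0, 0, 0, 0.45], [0, 0, 0, 0, 0, 0, 0.45], [0, 0, -0.01, 0, 0, 0, 0.45], [0, 0, -0.03, 0, 0, 0, 0.45], [0, 0, -0.04, 0, 0, 0, 0.45], [0, 0, -0.04, 0, 0, 0, 0.45], [0, 0, -0.03, 0, 0, 0, 0.45], [0, 0, 0, 0, 0, 0, 0.45], [0, 0, 0, 0, 0, 0, 0.45]]
  ]
}}

```text
time_s: 49.35
tool_pos: [0.5773, -0.2211, 0.2672]
tool_rot: [3.14, 0.007, 1.443]
ft_force: [-0.4, 0.2, -0.6]
width: 0.55
```

```bash
python3 -c "
from h import *
go(.6313,.0842,.25,np.pi/2)
im=robot.snapshot('wrist')
cv2.imwrite('pics/w31.png',im);cv2.imwrite('pics/w31a.png',cv2.resize(im[130:260,190:320],None,fx=5,fy=4,interpolation=2))
"
```

```text
t 49.35 pos [ 0.5773 -0.2211  0.2672] shift mm [309.8  14.6  15.1] rot deg [ 0.09  0.4  -7.33]
```

View pics/w31a.png

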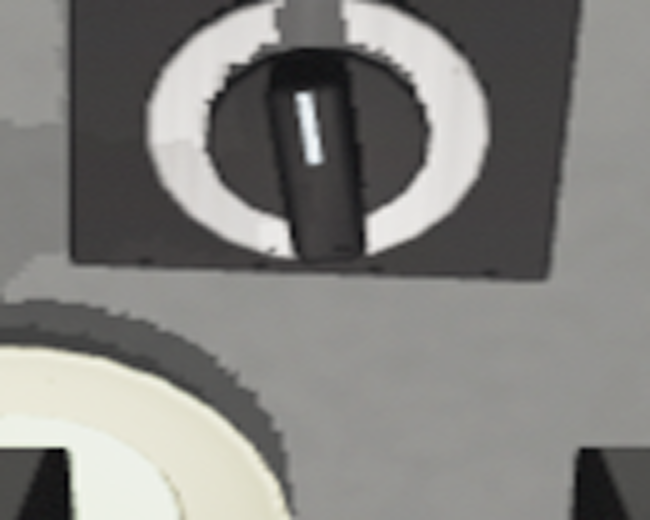

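```bash
python3 -c "
from h import *
K,E=cam('wrist',obs())
for a,b in [((250.4,153),(253.2,171)),((190+275/5,130+95/4),(190+300/5,130+250/4)),((190+350/5,130+95/4),(190+364/5,130+235/4))]:
    p,q=ray(K,E,a,.056),ray(K,E,b,.056);print(p,q,np.arctan2(*(q-p)[1::-1]))
"
```

```text
[ 0.57776169 -0.20309618  0.056     ] [ 0.57807686 -0.21922338  0.056     ] -1.5512562366856804
[ 0.57310769 -0.20315186  0.056     ] [ 0.57271019 -0.23852589  0.056     ] -1.5820328980731262
[ 0.58579832 -0.20479634  0.056     ] [ 0.58439423 -0.23649212  0.056     ] -1.6150664989762769
```

The right bolt is at its stop: torque rose to 2.2 N·m and the bar sits at about −1.58 rad in the world, which is 1.41 rad of turn. Now the left one.

{"api": "carry_out", "payload": {
  "moves": [
    [[0.02, 0.001, 0, 0, 0, 0, 0.45], [0.04, 0.002, 0, 0, 0, 0, 0.45], [0.045, 0.002, 0, 0, 0, 0, 0.45], [0.045, 0.002, 0, 0, 0, 0, 0.45], [0.045, 0.002, 0, 0, 0, 0, 0.45], [0.045, 0.002, 0, 0, 0, 0, 0.45], [0.04, 0.002, 0, 0, 0, 0, 0.45], [0.02, 0.001, 0, 0, 0, 0, 0.45], [0, 0, 0, 0, 0, -8.4, 0.45], [0, 0, 0, 0, 0, -8.4, 0.45], [0, 0, 0, 0, 0, -8.4, 0.45], [0, 0, 0, 0, 0, -8.4, 0.45], [0, 0, 0, 0, 0, -8.4, 0.45], [0, 0, 0, 0, 0, -8.4, 0.45], [0, 0, 0, 0, 0, -8.4, 0.45], [0, 0, 0, 0, 0, -8.4, 0.45], [0, 0, 0, 0, 0, 0, 0.45], [0, 0, 0, 0, 0, 0, 0.45]]
  ]
}}

```text
time_s: 51.2
tool_pos: [0.6194, 0.0872, 0.2363]
tool_rot: [-3.116, -0.035, 2.632]
ft_force: [-0.2, -0.2, 0.7]
width: 0.552
```

```bash
python3 -c "
from h import *
go(.6313,.0842,.25,np.pi-.432)
"
```

```text
t 51.2 pos [0.6194 0.0872 0.2363] shift mm [-11.3   2.8 -14.2] rot deg [-1.38 -2.07 -4.43]
```

{"api": "carry_out", "payload": {
  "moves": [
    [[-0.011, 0.003, 0, -1.38, -2.07, -4.43, 0.45], [0, 0, 0, 0, 0, 0, 0.45], [0, 0, 0, 0, 0, 0, 0.45], [0, 0, 0, 0, 0, 0, 0.45]]
  ]
}}

```text
time_s: 51.6
tool_pos: [0.629, 0.0845, 0.2336]
tool_rot: [-3.14, -0.005, 2.702]
ft_force: [-1.0, -0.5, -0.8]
width: 0.547
```

```bash
python3 -c "
from h import *
go(.6313,.0842,.15,np.pi-.432)
o=obs();print(o['width'])
K,E=cam('wrist',o);im=robot.snapshot('wrist');print(proj(K,E,[.6313,.0842,.056]))
cv2.imwrite('pics/w32.png',im)
"
```

```text
t 51.6 pos [0.629  0.0845 0.2336] shift mm [-2.6  0.8 83.6] rot deg [-0.11 -0.26 -0.45]
0.5472966853584804
[254.98773705 190.03659178]
```

View pics/w32.png

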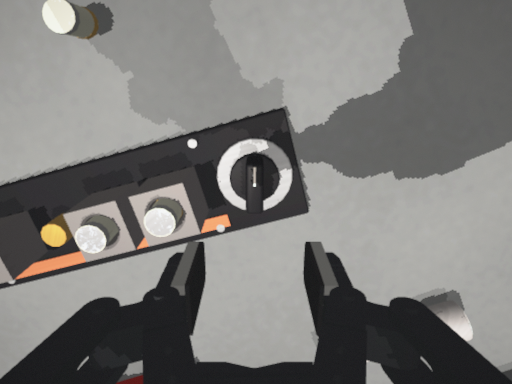

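{"api": "carry_out", "payload": {
  "moves": [
    [[-0.0026, 0.0008, 0, -0.1, -0.2, -0.45, 0.45], [0, 0, 0.015, 0, 0, 0, 0.45], [0, 0, 0.025, 0, 0, 0, 0.45], [0, 0, 0.025, 0, 0, 0, 0.45], [0, 0, 0.012, 0, 0, 0, 0.45], [0, 0, 0, 0, 0, 0, 0.45], [0, 0, 0, 0, 0, 0, 0.45]]
  ]
}}

```text
time_s: 52.35
tool_pos: [0.6337, 0.0846, 0.1566]
tool_rot: [3.14, 0.002, 2.708]
ft_force: [-0.0, 0.4, -0.1]
width: 0.551
```

```bash
python3 -c "
from h import *
go(.6313,.0842,.105,np.pi-.432)
"
```

```text
t 52.35 pos [0.6337 0.0846 0.1566] shift mm [ 2.1 -1.4 51.6] rot deg [ 0.08  0.13 -0.08]
```

{"api": "carry_out", "payload": {
  "moves": [
    [[0.0021, -0.0014, 0, 0.08, 0.13, 0, 0.45], [0, 0, 0.01, 0, 0, 0, 0.45], [0, 0, 0.013, 0, 0, 0, 0.45], [0, 0, 0.013, 0, 0, 0, 0.45], [0, 0, 0.012, 0, 0, 0, 0.45], [0, 0, 0.003, 0, 0, 0, 0.45], [0, 0, 0, 0, 0, 0, 0.45]]
  ]
}}

```text
time_s: 53.05
tool_pos: [0.6326, 0.0842, 0.1037]
tool_rot: [3.14, 0.003, 2.708]
ft_force: [-0.9, 0.3, 0.3]
width: 0.548
```

```bash
python3 -c "
from h import *
go(.6313,.0842,.105,np.pi-.432)
im=robot.snapshot('wrist')
cv2.imwrite('pics/w33.png',im)
"
```

```text
t 53.05 pos [0.6326 0.0842 0.1037] shift mm [ 1.2 -0.5 -1.3] rot deg [ 0.09  0.2  -0.09]
```

View pics/w33.png

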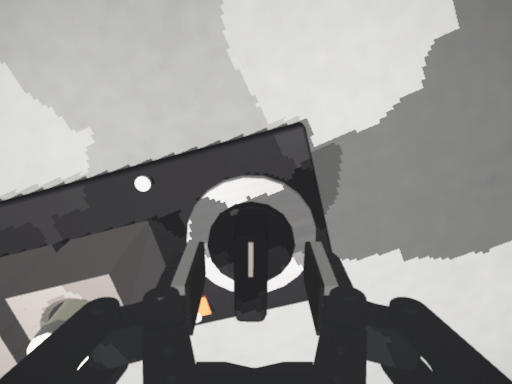

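{"api": "carry_out", "payload": {
  "moves": [
    [[0.0012, -0.0005, -0.001, 0, 0.2, 0, 0.6], [0, 0, 0, 0, 0, 0, 0.8], [0, 0, 0, 0, 0, 0, 1], [0, 0, 0, 0, 0, 0, 1], [0, 0, 0, 0, 0, 0, 1], [0, 0, 0, 0, 0, 0, 1], [0, 0, 0, 0, 0, 4, 1], [0, 0, 0, 0, 0, 6, 1], [0, 0, 0, 0, 0, 6, 1], [0, 0, 0, 0, 0, 6, 1]]
  ]
}}

```text
time_s: 54.1
tool_pos: [0.6311, 0.0832, 0.1058]
tool_rot: [-3.141, 0.001, 2.31]
ft_force: [-0.0, -2.0, -0.7]
width: 0.154
```

```bash
python3 -c "
from h import *
go(.6313,.0842,.105,np.pi/2);o=obs();print(o['ft_force'],o['wrist_torque'])
"
```

```text
t 54.1 pos [0.6311 0.0832 0.1058] shift mm [0.6 0.8 0.8] rot deg [ 0.    0.06 42.33]
[-0.00858151 -1.9648386  -0.6870888 ] [-0.15236732  0.03999794  0.10670783]
```

{"api": "carry_out", "payload": {
  "moves": [
    [[0, 0, 0, 0, 0, 6, 1], [0, 0, 0, 0, 0, 6, 1], [0, 0, 0, 0, 0, 6, 1], [0, 0, 0, 0, 0, 6, 1], [0, 0, 0, 0, 0, 6, 1], [0, 0, 0, 0, 0, 5, 1]]
  ]
}}

```text
time_s: 54.7
tool_pos: [0.6308, 0.083, 0.1058]
tool_rot: [-3.141, 0.002, 1.673]
ft_force: [-0.6, -1.9, -1.9]
width: 0.153
```

{"api": "carry_out", "payload": {
  "moves": [
    [[0, 0, 0, 0, 0, 5, 1], [0, 0, 0, 0, 0, 4, 1]]
  ]
}}

```text
time_s: 54.9
tool_pos: [0.6307, 0.083, 0.1058]
tool_rot: [-3.141, 0.003, 1.512]
ft_force: [-0.8, -0.8, -0.8]
width: 0.157
```

```bash
python3 -c "
from h import *
go(.6313,.0842,.105,np.pi/2);o=obs();print(o['ft_force'],o['wrist_torque'])
"
```

```text
t 54.9 pos [0.6307 0.083  0.1058] shift mm [1.2 0.5 0.8] rot deg [-0.01  0.16 -3.36]
[-0.84638167 -0.84991444 -0.81789862] [-0.37025     0.07766389  1.57290649]
```

Torque is rising at the stop. One more small nudge, then release.

{"api": "carry_out", "payload": {
  "moves": [
    [[0, 0, 0, 0, 0, 3, 1]]
  ]
}}

```text
time_s: 55.0
tool_pos: [0.6307, 0.0831, 0.1059]
tool_rot: [3.141, 0.004, 1.463]
ft_force: [-1.2, -2.1, -1.5]
width: 0.156
```

```bash
python3 -c "
from h import *
go(.6313,.0842,.105,np.pi/2);o=obs();print(o['ft_force'],o['wrist_torque'])
"
```

```text
t 55.0 pos [0.6307 0.0831 0.1059] shift mm [1.2 0.5 0.9] rot deg [-0.    0.22 -6.15]
[-1.21846779 -2.07638471 -1.4894139 ] [-0.44598498  0.04874061  2.52266053]
```

{"api": "carry_out", "payload": {
  "moves": [
    [[0, 0, 0, 0, 0, 0, 0.9], [0, 0, 0, 0, 0, 0, 0.7], [0, 0, 0, 0, 0, 0, 0.45], [0, 0, 0, 0, 0, 0, 0.45], [0, 0, 0, 0, 0, 0, 0.45], [0, 0, -0.01, 0, 0, 0, 0.45], [0, 0, -0.03, 0, 0, 0, 0.45], [0, 0, -0.04, 0, 0, 0, 0.45], [0, 0, -0.04, 0, 0, 0, 0.45], [0, 0, -0.03, 0, 0, 0, 0.45], [0, 0, 0, 0, 0, 0, 0.45], [0, 0, 0, 0, 0, 0, 0.45]]
  ]
}}

```text
time_s: 56.2
tool_pos: [0.6311, 0.0838, 0.2666]
tool_rot: [3.138, 0.002, 1.463]
ft_force: [-0.4, 0.8, -1.0]
width: 0.548
```

```bash
python3 -c "
from h import *
go(.6,-.04,.33,np.pi/2)
im=robot.snapshot('wrist')
cv2.imwrite('pics/w34.png',im);cv2.imwrite('pics/w34a.png',cv2.resize(im[130:260,190:320],None,fx=5,fy=4,interpolation=2))
"
```

```text
t 56.2 pos [0.6311 0.0838 0.2666] shift mm [-126.5  -17.3  -63.3] rot deg [ 0.22  0.12 -6.19]
```

View pics/w34a.png

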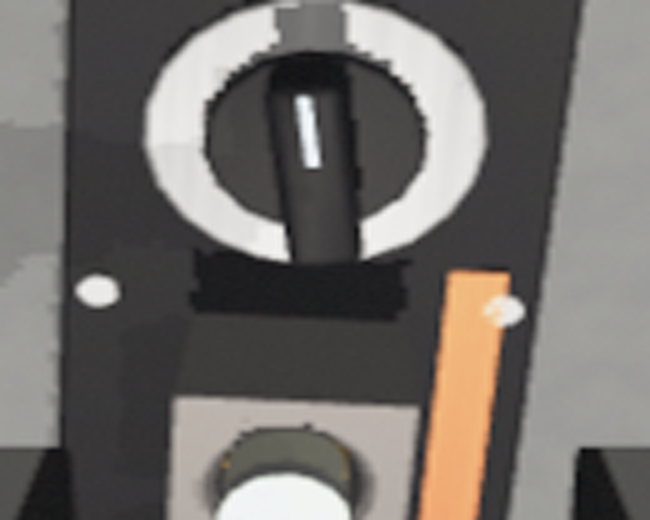

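{"api": "carry_out", "payload": {
  "moves": [
    [[-0.02, -0.01, -0.02, 0, 0, -6.2, 0.2], [-0.04, -0.015, -0.03, 0, 0, 0, 0], [-0.04, -0.015, -0.01, 0, 0, 0, 0], [-0.02, -0.01, 0, 0, 0, 0, 0], [0, 0, 0, 0, 0, 0, 0], [0, 0, 0, 0, 0, 0, 0]]
  ]
}}

```text
time_s: 56.85
tool_pos: [0.5751, -0.0378, 0.321]
tool_rot: [-3.134, 0.001, 1.577]
ft_force: [0.2, -0.7, 0.8]
width: 0.999
```

```bash
python3 -c "
from h import *
o=obs();im=robot.snapshot('wrist');K,E=cam('wrist',o)
print(o['tool_pos'],o['tool_rot'])
for p in [(.6188,.0128),(.6092,-.0415),(.5904,-.1498)]: print([proj(K,E,[*p,z]).round(1).tolist() for z in (.07,.077,.084)])
cv2.imwrite('pics/w35.png',im)
s=robot.snapshot('side');cv2.imwrite('pics/sd35.png',cv2.resize(s[150:300,160:360],None,fx=4,fy=4,interpolation=2))
s=robot.snapshot('scene');cv2.imwrite('pics/sc35.png',cv2.resize(s[120:300,140:350],None,fx=3.3,fy=3.3,interpolation=2))
fuses(im,o)
"
```

```text
[ 0.57508488 -0.03777735  0.32101418] [-3.13353079e+00  8.04870625e-04  1.57731975e+00]
[[302.8, 111.0], [303.8, 111.8], [304.8, 112.6]]
[[290.2, 167.1], [290.8, 169.0], [291.6, 171.0]]
[[268.9, 263.1], [269.1, 266.5], [269.3, 270.2]]
[132  98  22  23 386] [142.5 108.8] [[0.4558, 0.01], [0.4581, 0.0107], [0.4605, 0.0114], [0.4628, 0.012]]
[291 100  25  25 492] [302.6 112. ] [[0.6239, 0.0079], [0.623, 0.0086], [0.622, 0.0093], [0.6211, 0.01]]
[278 158  24  23 427] [289.1 169. ] [[0.6122, -0.0542], [0.6114, -0.0522], [0.6107, -0.0503], [0.61, -0.0484]]
[257 257  21  19 307] [267.2 266. ] [[0.5902, -0.1776], [0.5899, -0.1733], [0.5896, -0.1689], [0.5894, -0.1646]]
[233 271  17  24 140] [238.7 281. ] [[0.5551, -0.1995], [0.5555, -0.1947], [0.5559, -0.1899], [0.5563, -0.1852]]
```

View pics/w35.png

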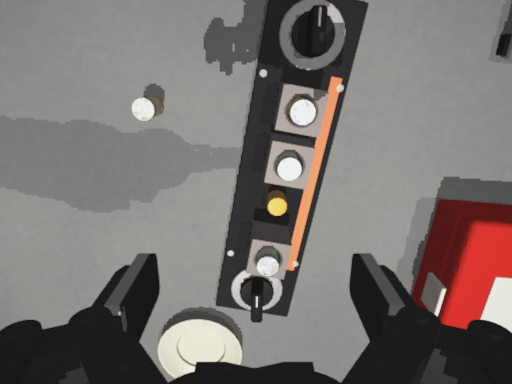

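View pics/sd35.png

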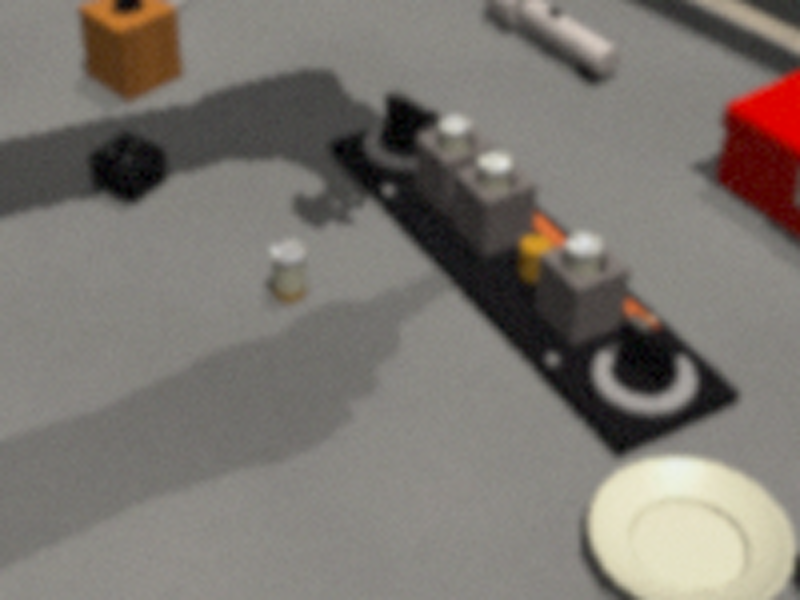

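View pics/sc35.png

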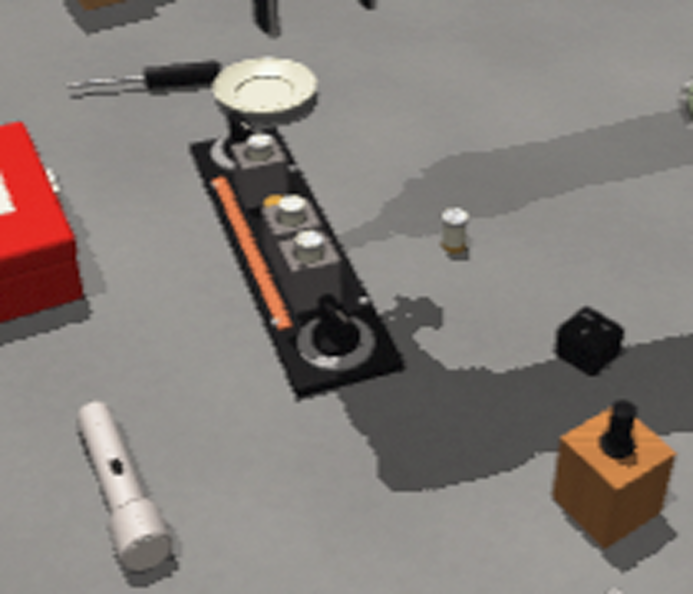

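The three fuse tops are at (303,112), (289,169) and (267,266). That matches 77 mm height, 15 mm proud, within 2 px. Both bars are turned along the base, the rod is in its stand, and the rest is in place.

```bash
python3 -c "
from h import *
print(robot.job_done())"
```

```text
the job is handed in; nothing more can be done
None
```

The job is done and handed in at about 57 s of the 210 s allowed; no verdict is reported.

- **Probing:** Place 3 has only a bare stud. I probed holders 1, 2 and 4 from left to right. Contact heights gave depths of 16, 30 and 37 mm, each within about 0.6 mm of the nominal. I then put the rod back in its stand.
- **Fuses:** Holder 1 has fuse_31, holder 2 has fuse_45 and holder 4 has fuse_52. In the last wrist picture their tops lie within 2 px of where a top 15 mm proud should appear. I did not press down on them; each was released within about 1 mm of home.
- **Bolts:** I turned both knobs clockwise, after all the fuses were in, until the wrist torque rose to 2.2–2.5 N·m. The right bar then measured about 1.41 rad. I compared the left bar only by eye, and it looks the same as the right. The three readings of the right bar's angle spread by about 0.06 rad, so the torque is the firmer sign of the end stop.
- **Other things:** fuse_38 still measures where it started. The adaptor, saucer and screwdriver look unmoved in the last pictures; the opener was outside those crops and the arm did not go near it. I saw no fuse knocked aside.

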